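# Cap a shaker jar in the lever press

## Task

Set the small glass pepper-flake jar, gripped lightly (about 40 N at most) and kept upright, gently down into the round cup of the lever press and let go of it. Then flip the red safety catch of the press fully outward, and only after that pull the lever down to its stop so that it presses the jar's loose cap home. Finish while still holding the lever down, with the drink, the cheese shaker and the phone left where they are.

Things in the scene. Friction and masses are not known exactly. Their poses are not given: they have to be found in the camera images.
- press: Grey lever capping press, fixed to the table. Base plate 280 (x) x 150 (y) x 20 mm high with a small wing on its +y side; origin at the centre of its underside; -x is its front, toward the robot; it stands turned up to 0.25 rad about the vertical. Two grey cheeks, 60 mm long (x), at y = +-28 mm, reach 140 mm above the table at its back (x = +90 mm) and carry the lever.
- cup_floor (a point): Centre of the floor of the aluminium cup that takes the jar: at press x -30, y 0 mm, 20 mm above the table; axes as the press's. Cup ring: inner diameter 49, outer 64, wall 14 mm high above this floor. Open to above while the lever is up.
- lever (a joint): Angle of the press lever, rad: 0 = upright (start), 1.571 = level toward the front, at its stop. Axis along the press's y through press x = +90, y = 0, 117 mm above the table. A spring drives it back up: about 2.5 N at the handgrip at the start, 6 to 10 N at the bottom. Blocked while the catch is on: a lug on its cross shaft rests on the catch.
- pad (a point): Face centre of the round rubber pad (36 mm diameter) on the lever's 16 mm steel rod, 120 mm from the lever axis and 25 mm ahead of the rod's centre line. It points to the front while the lever is up and comes down on the jar's cap; the last 7 mm of its travel push the cap.
- handle (a point): Middle of the black round handgrip, 22 mm diameter, 85 mm long, that sticks out to the right (press -y) from the end of the lever, parallel to the lever axis and 185 mm from it. At press y = -60; 302 mm above the table while upright (press x = +90), swinging forward and down to 117 mm above the table at press x = -95 mm. Can be gripped or pressed from above.
- catch (a joint): Angle of the red safety catch, rad: 0 = upright, blocking the lever (start); 1.4 = flipped fully outward (to press +y), lying nearly flat. Hinge along press x, at press y = +110 mm, 30 mm above the table. Stays where it is left; about 1.5 N at its top edge moves it.
- paddle (a point): Middle of the top edge of the catch's red paddle: an upright plate 40 mm wide (press x) and 8 mm thick (press y), at press x = -8, y = +110 mm; top edge 140 mm above the table, 110 mm from the hinge, when upright. The lever's steel lug lies behind it, from press x = +27 mm backward, 117 mm above the table. Free on both y sides.
- jar: Small loose glass jar of red flakes, 44 mm diameter, straight for 50 mm of height, then a neck; origin at the centre of its underside, z up. About 150 g with its cap. Its steel cap, 42 mm diameter, top 80 mm above the jar's underside while proud.
- cap (a joint): How far the cap has been pressed down onto the jar, m: 0 = proud (start), 0.008 = bottomed; at the lever's stop about 0.007. Needs about 4 N.
- drink: White drink cup with lid and straw, 84 mm diameter, 128 mm tall (straw to 178 mm), loose; origin at the centre of its underside. Bystander.
- cheese: Tall glass cheese shaker with steel top, 68 mm diameter, 138 mm tall, loose; origin at the centre of its underside. Bystander.
- phone: Black phone lying flat, 70 x 140 x 9 mm, loose; origin at the centre of its underside. Bystander.

How it is judged:
On the way, in this order (a step that is already met when the one before it is completed fails the run):
1. the jar stands in the press's cup, let go, with the catch still on and the lever up (horizontal distance between jar and cup_floor below 0.005 m and z of jar in the frame of cup_floor below 0.004 m and angle between jar's own z axis and vertical below 0.08 rad and contact force between the fingers and jar below 0.2 N and value of joint catch below 0.25 rad and value of joint lever below 0.1 rad and value of joint cap below 0.003 m), for 0.2 s.
2. the catch is flipped fully outward while the lever is still up (horizontal distance between jar and cup_floor below 0.005 m and z of jar in the frame of cup_floor below 0.004 m and angle between jar's own z axis and vertical below 0.08 rad and value of joint catch above 1.1 rad and value of joint lever below 0.15 rad), for 0.1 s.
At the end, for the whole second after the job is handed in: Robot holds the lever at its stop (over 1.53 rad, contact over 1 N), catch out (over 1.1 rad), jar upright in the cup (5 mm, 0.08 rad) and not touched by the fingers, cap pressed down over 4.5 mm, bystanders within 30 mm of their start (horizontal distance between jar and cup_floor below 0.005 m and z of jar in the frame of cup_floor below 0.004 m and angle between jar's own z axis and vertical below 0.08 rad and contact force between the fingers and jar below 0.2 N and value of joint catch above 1.1 rad and value of joint lever above 1.53 rad and value of joint cap above 0.0045 m and contact force between any of the fingers, the arm and press above 1 N and distance of each of drink, cheese, phone from where it was at the start of the episode below 0.03 m); the arm keeps its last pose, push and grip.
It fails at once if the glass jar is squeezed: more than 110 N from the two fingers together (55 N each) (contact force between the fingers and jar above 110 N).
It fails at once if the jar is knocked hard against the press (over 70 N) (contact force between jar and press above 70 N).
It fails at once if the jar tips by more than 0.5 rad (angle between jar's own z axis and vertical above 0.5 rad).
It fails at once if the lever is pulled while the catch is not flipped out, or the cap is pushed down other than by the lever ((value of joint lever above 0.2 rad and value of joint catch below 0.9 rad) or (value of joint cap above 0.004 m and value of joint lever below 1.3 rad)).
It fails at once if a bystander is pushed about (distance of any of drink, cheese, phone from where it was at the start of the episode above 0.03 m).
It also fails if it takes over 72 s, if anything falls off the work surface, if the arm or the gripper's body presses on something with over 40 N, if the wrist force passes 120 N, or if a joint passes its speed limit or range.

## Robot

A 6-joint arm with a two-finger parallel gripper is mounted at the origin on the work surface. World frame = base frame: x ahead of the robot, y to its left, z up, the work surface at z = 0. Lengths are in m, angles in rad, forces in N, time in s.
With the tool pointing down it reaches from about 0.4 to 0.825 m from the base axis. Payload 7 kg.
Tool frame: the origin (TCP) lies at the very end of the fingers, on their centre line; the grasp point (between the pads) lies 19 mm behind it; z points along the fingers, y is the line along which they close (so a half turn about z gives the same grasp; the last joint's range is limited). The gripper opens to 85 mm and grips with 20 to 120 N. Pads are 22 mm wide; open, the fingers measure 114 mm over their backs; the gripper's body (76 mm by 85 mm) begins 54 mm behind the grasp point. The pads swing forward as they close: fully open they stand 13 mm farther back than shut.
Start: joints at [1.429, 0.359, 0.012, 0, -1.224, -0.288], TCP at [0.281, 0.614, 0.204] pointing down, gripper open.
Joint ranges: [-3.07, 3.07], [-1.43, 2.12], [-1.02, 1.25], [-3.03, 1.67], [-3.05, -0], [-3.03, 3.03]. Speed limits (rad/s): [2.39, 2.39, 3.01, 3.14, 3.14, 3.14].

## Interface

Orientations are given as a 3x3 rotation matrix whose columns are the frame's x, y, z axes.
In Python, from bench import read_state, viewer, ticket, models gives the robot as it stands. The module is installed in compiled form; this text tells all that it offers.
- The arm moves only by the tool step_arm, never from a script. Its argument "deltas" is a list of rows, each a list of 7 numbers: the opening, from -1 (shut) to 1 (fully open), then the shift along the tool's x, y, z as a fraction of full scale, then the turn, a rotation vector about the tool's x, y, z as a fraction of full scale. A call has 1 to 20 rows; each row shifts and turns the commanded pose from where the row before left it, along the tool's axes as they then stand; what a row does not reach is not made up. Full scale, the value 1, is 0.05 m for a shift and 6 degrees for a turn. A row lasts 1/8 s, in which the tool goes at most 62.5 mm and 10.7 degrees, less where a joint would pass 70% of its speed; a pose out of reach is approached as far as the arm can. A call with a number of a shift or a turn outside -1 to 1 is refused whole. A call with a gripper value outside its range is refused whole. The fingers move at their own pace and stop on an object; "squeeze" is the grip in N (left out, the last holds). Time passes only in rows, so rows that do not move let the fingers close. It gives the time, the measured TCP pose, the force, the opening and the grip force at its end, in the units of the state.
- read_state(): the state, without advancing time (a new reading comes with each control period).
- viewer.camera(name): name is "scene" or "side" or "wrist"; returns the picture (384x512x3 uint8, red, green, blue); there is no depth.
- viewer.calibration(name): a dict with "camera_matrix" (3x3 intrinsics, pixels), "rvec" (rotation vector, rad) and "tvec" (3), from world to camera coordinates, as OpenCV has them. Camera axes: x right, y down, z forward; pixel columns grow to the right and rows downward; lengths in m; the calibration is good to about 2 mm. A picture is of the moment at which its call begins: read the wrist's pose just before it. calibration takes no time and is no camera call; for the wrist camera it gives the pose at the moment of the call.
- ticket.sign_off(): hands the job in; it is judged then, once.
Trained networks look in the newest picture that a camera, given by its name, has taken for a name from the list of things; names that differ only in an ending like _2 or _b are one class to them, and where a whole thing is asked for, a point or a joint stands for the part that bears it (a point fixed in the world has none). Each returns a list of dicts, best first, with "confidence" (0 to 1); they miss things now and then, are a little off and sometimes report something else, mostly with a low value. They report only what shows in the picture. A call takes as long as a camera call.
- models.trace(camera, label): "pixels" (384x512 bool, what is visible of it) and "extent" ([left, top, width, height] in pixels, round what is visible of it).
- models.place_of(camera, label): "xy" ([column, row] in pixels: a listed point, or the origin of a listed thing).
The state is a dict: "time": time; "q": joint angles; "joint_velocities": joint speeds; "joint_torque": joint torques, N m; "eef_pos": TCP position; "ee_rot": TCP orientation; "ft_force": force on the tool from outside, world axes, zero at the start; "ft_torque": the same for the moment, N m; "grip_width": opening from 0.0 (shut) to 1.0 (fully open); "grasp_force": force on a finger pad.
Only numpy, scipy, OpenCV 4.12 (cv2) and the standard library are available. Lean on these libraries where they do the work, as an engineer would, in place of code of your own. Each camera call takes 0.05 s, during which the arm holds its last target. There are 200 camera calls.

## Working session

There is one attempt and no reset: what is moved stays moved. The work goes in short steps, Python scripts to look and compute and a tool call to move; the robot and the scene stay as the last step left them, time stands still between calls to the robot, and variables do not carry over. Pictures are saved under pics/ and viewed, at most 10 in all, crops included, and the job is handed in when it is done.

Besides the shell and the picture viewer there is one more tool, called after "Request:" as name(argument=value, ...), one argument or row to a line, values as JSON. step_arm: Moves the arm, as the interface text tells. Shift numbers are shares of 0.05 m and turn numbers shares of 6 degrees, none past 1 either way. Its arguments: {"type":"object","properties":{"deltas":{"type":"array"},"squeeze":{"type":"number"}},"required":["deltas"]}

```bash
mkdir -p pics; cat > h.py <<'E'
import numpy as np, cv2
from bench import read_state, viewer, ticket, models
def cal(c):
    k=viewer.calibration(c); R=cv2.Rodrigues(np.array(k["rvec"],float))[0]
    return np.array(k["camera_matrix"],float),R,np.array(k["tvec"],float).ravel()
def ray(c,px,C=None):
    K,R,t=C or cal(c); d=R.T@np.linalg.solve(K,[px[0],px[1],1.]); return -R.T@t,d
def onz(c,px,z,C=None):
    o,d=ray(c,px,C); return o+d*(z-o[2])/d[2]
def tri(obs):
    A=np.zeros((3,3));b=np.zeros(3)
    for o,d in obs:
        d=d/np.linalg.norm(d);P=np.eye(3)-np.outer(d,d);A+=P;b+=P@o
    x=np.linalg.solve(A,b)
    return x,[np.linalg.norm((np.eye(3)-np.outer(d,d)/(d@d))@(x-o)) for o,d in obs]
def proj(c,p,C=None):
    K,R,t=C or cal(c); q=K@(R@np.asarray(p,float)+t); return q[:2]/q[2]
def save(c,n):
    im=viewer.camera(c); cv2.imwrite(f"pics/{n}.png",im[:,:,::-1]); return im
E
python3 - <<'E'
from h import *
np.set_printoptions(precision=3,suppress=True)
s=read_state(); print(s["time"],s["eef_pos"],s["ee_rot"],s["grip_width"])
ims=[save(c,c+"0") for c in("scene","side","wrist")]
a=np.hstack([ims[0],ims[1]]); 
cv2.imwrite("pics/ss.png",cv2.resize(a,(800,300),interpolation=cv2.INTER_AREA)[:,:,::-1])
obs={}
for c in("scene","side","wrist"):
    print(c,"campos",ray(c,(256,192))[0])
    for l in("jar","press","cup_floor","handle","paddle","pad","drink","cheese","phone"):
        r=models.place_of(c,l)
        if r:
            print(c,l,[(np.round(q["xy"],1),round(q["confidence"],2)) for q in r[:2]])
            if r[0]["confidence"]>.4: obs.setdefault(l,[]).append(ray(c,r[0]["xy"]))
z={"jar":0,"press":0,"cup_floor":.02,"handle":.302,"paddle":.14,"drink":0,"cheese":0,"phone":0,"pad":.237}
for l,o in obs.items():
    print(l,"tri",tri(o) if len(o)>1 else "", "onz",[(p+d*(z[l]-p[2])/d[2])[:2] for p,d in o])
print(read_state()["time"])
E
```

```text
0.0 [0.281 0.613 0.203] [[ 0.909 -0.417 -0.001]
 [-0.417 -0.909 -0.002]
 [ 0.     0.002 -1.   ]] 1.0001323118776393
scene campos [ 1.085 -0.532  0.869]
scene jar [(array([174.2, 319.3]), 0.7)]
scene press [(array([239.2, 248. ]), 0.7)]
scene cup_floor [(array([237. , 238.8]), 0.76), (array([140.3, 278.7]), 0.43)]
scene handle [(array([242.1, 204.8]), 0.88)]
scene paddle [(array([175. , 320.6]), 0.7), (array([264.4, 202.2]), 0.65)]
scene pad [(array([252.4, 204.8]), 0.81), (array([240.3, 204.7]), 0.71)]
scene drink [(array([138. , 280.7]), 0.98)]
scene phone [(array([350.2, 199.2]), 0.71)]
side campos [ 0.043 -0.557  1.081]
side jar [(array([341.1, 288.3]), 0.86)]
side press [(array([272.2, 236.5]), 0.91)]
side cup_floor [(array([269.6, 241.2]), 0.75), (array([339.6, 292.5]), 0.51)]
side handle [(array([316.6, 180.6]), 0.57)]
side paddle [(array([252.1, 197.1]), 0.75)]
side pad [(array([293.1, 184.4]), 0.83)]
side drink [(array([297.4, 328.2]), 0.81)]
side cheese [(array([171., 179.]), 0.68)]
side phone [(array([227.6, 157.4]), 0.97)]
wrist campos [0.357 0.579 0.374]
jar tri (array([ 
[... 673 characters left out ...]
ri (array([ 0.574, -0.195,  0.152]), [np.float64(0.20092247750358078), np.float64(0.20092247750358092)]) onz [array([ 0.675, -0.382]), array([0.554, 0.033])]
pad tri (array([ 0.622, -0.077,  0.248]), [np.float64(0.0004569993589081043), np.float64(0.000456999358908039)]) onz [array([ 0.613, -0.068]), array([ 0.63 , -0.071])]
drink tri (array([ 0.407, -0.347, -0.009]), [np.float64(0.003993423529606839), np.float64(0.003993423529606761)]) onz [array([ 0.415, -0.353]), array([ 0.405, -0.344])]
phone tri (array([0.687, 0.347, 0.015]), [np.float64(0.005437655437171577), np.float64(0.005437655437171666)]) onz [array([0.678, 0.37 ]), array([0.693, 0.352])]
cheese tri  onz [array([0.446, 0.402])]
1.5
```

View pics/side0.png

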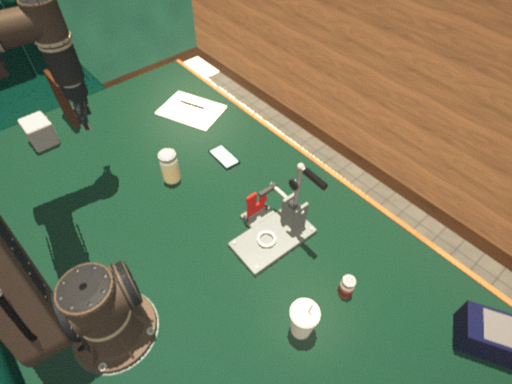

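View pics/scene0.png

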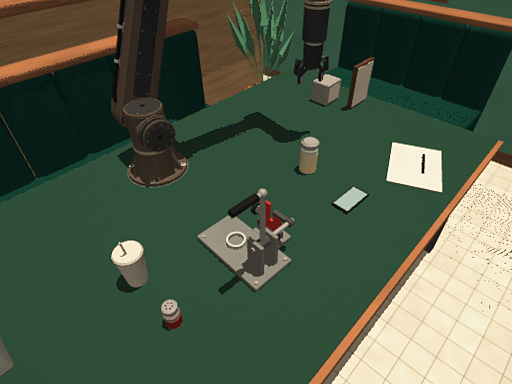

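Side view: press base around (272,240), white ring of the cup at (267,239), red paddle at (256,203), handgrip at (315,177), jar at (347,287), drink at (303,318), cheese at (170,167), phone at (224,157). Scene view: jar at (172,314), cup ring at (236,240), lever up at (262,215). The network points agree with these, except the paddle in the scene view, which was put on the jar.

```bash
cat >> h.py <<'E'
from scipy.spatial.transform import Rotation as Ro
np.set_printoptions(precision=4,suppress=True)
def yawR(y):  # tool down, tool x at world yaw y
    c,s=np.cos(y),np.sin(y); return np.array([[c,s,0],[s,-c,0],[0,0,-1.]])
def plan(p,R,n,g=None,start=None):
    s=read_state(); p0,R0=start or (np.array(s["eef_pos"]),np.array(s["ee_rot"]))
    P,Q=p0.copy(),R0.copy(); rows=[]
    rv=Ro.from_matrix(R0.T@R).as_rotvec()
    for i in range(1,n+1):
        f=i/n; Pt=p0+(np.array(p)-p0)*f; Rt=R0@Ro.from_rotvec(rv*f).as_matrix()
        d=np.round(Q.T@(Pt-P)/.05,2); w=np.round(Ro.from_matrix(Q.T@Rt).as_rotvec()/np.radians(6),2)
        rows.append([g]+list(map(float,d))+list(map(float,w)))
        P=P+Q@(d*.05); Q=Q@Ro.from_rotvec(w*np.radians(6)).as_matrix()
    print(str(rows).replace(" ","")); print("end",P); return P,Q
E
python3 - <<'E'
from h import *
s=read_state();R=np.array(s["ee_rot"]);o,d=ray("wrist",(256,192))
print("cam off tool",R.T@(o-s["eef_pos"]),"axis",R.T@d, cal("wrist")[0])
# press look: yaw -pi/2, tool at y so that the cup is in view
plan([.52,.05,.30],yawR(-np.pi/2),18,1)
E
```

```text
cam off tool [ 0.0828 -0.0003 -0.1709] axis [-0.3307  0.0194  0.9438] [[321.0578   0.     250.0799]
 [  0.     321.0578 187.4512]
 [  0.       0.       1.    ]]
[[1,0.5,0.46,-0.11,0.0,-0.0,0.61],[1,0.53,0.42,-0.1,0.0,-0.0,0.6],[1,0.56,0.4,-0.11,0.0,-0.0,0.61],[1,0.58,0.35,-0.11,0.0,-0.0,0.6],[1,0.6,0.32,-0.11,0.0,-0.0,0.61],[1,0.62,0.28,-0.1,0.0,-0.0,0.6],[1,0.64,0.24,-0.11,0.0,-0.0,0.61],[1,0.65,0.2,-0.11,0.0,-0.0,0.6],[1,0.66,0.15,-0.1,0.0,-0.0,0.61],[1,0.67,0.12,-0.11,0.0,-0.0,0.6],[1,0.67,0.07,-0.11,0.0,-0.0,0.61],[1,0.68,0.03,-0.11,0.0,-0.0,0.6],[1,0.68,-0.01,-0.1,0.0,-0.0,0.61],[1,0.68,-0.06,-0.11,0.0,-0.0,0.6],[1,0.67,-0.1,-0.11,0.0,-0.0,0.61],[1,0.67,-0.14,-0.11,0.0,-0.0,0.61],[1,0.65,-0.19,-0.1,0.0,-0.0,0.6],[1,0.65,-0.22,-0.11,-0.0,-0.0,0.61]]
end [0.52   0.0498 0.3   ]
```

Request:
step_arm(
  deltas=[
    [1, 0.5, 0.46, -0.11, 0, 0, 0.61],
    [1, 0.53, 0.42, -0.1, 0, 0, 0.6],
    [1, 0.56, 0.4, -0.11, 0, 0, 0.61],
    [1, 0.58, 0.35, -0.11, 0, 0, 0.6],
    [1, 0.6, 0.32, -0.11, 0, 0, 0.61],
    [1, 0.62, 0.28, -0.1, 0, 0, 0.6],
    [1, 0.64, 0.24, -0.11, 0, 0, 0.61],
    [1, 0.65, 0.2, -0.11, 0, 0, 0.6],
    [1, 0.66, 0.15, -0.1, 0, 0, 0.61],
    [1, 0.67, 0.12, -0.11, 0, 0, 0.6],
    [1, 0.67, 0.07, -0.11, 0, 0, 0.61],
    [1, 0.68, 0.03, -0.11, 0, 0, 0.6],
    [1, 0.68, -0.01, -0.1, 0, 0, 0.61],
    [1, 0.68, -0.06, -0.11, 0, 0, 0.6],
    [1, 0.67, -0.1, -0.11, 0, 0, 0.61],
    [1, 0.67, -0.14, -0.11, 0, 0, 0.61],
    [1, 0.65, -0.19, -0.1, 0, 0, 0.6],
    [1, 0.65, -0.22, -0.11, 0, 0, 0.61],
    [1, 0.8, 0.4, 0, 0, 0, 0],
    [1, 0.8, 0.4, 0, 0, 0, 0],
  ],
)

```text
time: 4.0
eef_pos: [0.4792, -0.0318, 0.2999]
ee_rot: [[-0.002, -1.0, -0.0], [-1.0, 0.002, -0.0], [0.0, 0.0, -1.0]]
ft_force: [-0.3, 0.1, 0.2]
grip_width: 1.0
grasp_force: 0.0
```

```bash
python3 - <<'E'
from h import *
s=read_state(); print(s["time"],s["eef_pos"],s["ee_rot"],s["ft_force"])
save("wrist","w1")
for l in("jar","press","cup_floor","handle","paddle","pad"):
    r=models.place_of("wrist",l)
    if r: print(l,[(np.round(q["xy"],1),round(q["confidence"],2)) for q in r[:2]])
print(read_state()["eef_pos"],ray("wrist",(256,192)))
plan([.595,-.25,.26],yawR(-np.pi/2),6,1)
E
```

```text
4.0 [ 0.4792 -0.0318  0.2999] [[-0.0015 -1.     -0.0002]
 [-1.      0.0015 -0.0001]
 [ 0.0001  0.0002 -1.    ]] [-0.2792  0.1031  0.218 ]
jar [(array([181.2, 227.1]), 0.64)]
press [(array([197.7, 115.7]), 0.96)]
cup_floor [(array([212.4, 117.3]), 0.95)]
paddle [(array([183.7, 227.7]), 0.85)]
pad [(array([ 49.1, 142.7]), 0.62)]
[ 0.4802 -0.0298  0.3   ] (array([ 0.4813, -0.1117,  0.4709]), array([-0.0185,  0.3299, -0.9441]))
[[1,0.73,-0.38,0.13,-0.0,0.0,-0.0],[1,0.74,-0.39,0.14,-0.0,0.0,-0.0],[1,0.73,-0.38,0.13,-0.0,0.0,-0.0],[1,0.74,-0.38,0.13,-0.0,0.0,-0.0],[1,0.73,-0.38,0.14,-0.0,0.0,-0.0],[1,0.73,-0.39,0.13,-0.0,0.0,-0.0]]
end [ 0.5951 -0.2498  0.26  ]
```

View pics/w1.png

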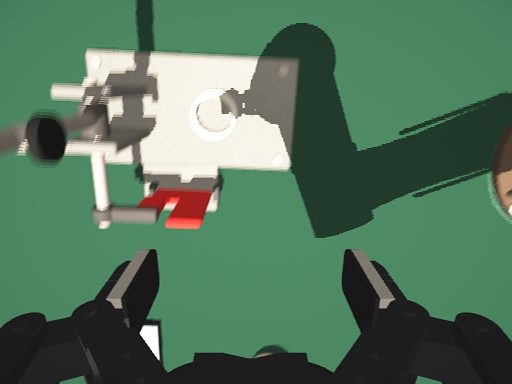

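Wrist view: cup ring centred near (214,114), plate front edge from (299,60) to (292,170), red paddle top edge near (184,226), pad (black disc) at (46,138). The arm was still settling, so I take it again at rest and fit the ring and the plate.

```bash
cat > press.py <<'E'
from h import *
def ring(c="wrist",z=.034,name=None,box=None):
    C=cal(c); im=viewer.camera(c); C=cal(c)
    if name: cv2.imwrite(f"pics/{name}.png",im[:,:,::-1])
    return C,im
if __name__=="__main__":
    C,im=ring(name="w2")
    g=im.min(2)
    r=models.place_of("wrist","cup_floor"); print("cup",r[0]["xy"],onz("wrist",r[0]["xy"],.02,C))
    r=models.place_of("wrist","press"); print("press",r[0]["xy"],onz("wrist",r[0]["xy"],0,C))
    r=models.place_of("wrist","paddle"); print("paddle",[(q["xy"],onz("wrist",q["xy"],.14,C)) for q in r[:2]])
    # rectify to plane z=0.034 (ring top) and z=0.02 (plate), 0.5 mm/px
    for z,n in((.034,"top"),(.02,"pl")):
        xs=[.40,.72];ys=[-.18,.08]
        w=np.float32([[xs[0],ys[0]],[xs[1],ys[0]],[xs[1],ys[1]],[xs[0],ys[1]]])
        src=np.float32([proj("wrist",[a,b,z],C) for a,b in w])
        dst=np.float32([(q-[xs[0],ys[0]])/.0005 for q in w])
        R=cv2.warpPerspective(im,cv2.getPerspectiveTransform(src,dst),(640,520))
        cv2.imwrite(f"rect_{n}.png",R[:,:,::-1])
    a=np.hstack([cv2.imread("rect_top.png"),cv2.imread("rect_pl.png")])
    cv2.imwrite("pics/rect.png",cv2.resize(a,(800,325),interpolation=cv2.INTER_AREA))
    R=cv2.imread("rect_top.png").min(2)
    c=cv2.HoughCircles(cv2.GaussianBlur(R,(5,5),1),cv2.HOUGH_GRADIENT,1,60,param1=120,param2=20,minRadius=44,maxRadius=68)
    if c is not None: print([(.40+q[0]*.0005,-.18+q[1]*.0005,q[2]*.5) for q in c[0][:4]])
E
python3 press.py
```

```text
cup [210.1, 113.5] [ 0.5362 -0.0684  0.02  ]
press [192.5, 113.6] [ 0.5639 -0.0663  0.    ]
paddle [([183.2, 224.8], array([0.5568, 0.0432, 0.14  ]))]
[(np.float32(0.53025), np.float32(-0.066250004), np.float32(24.3))]
```

View pics/rect.png

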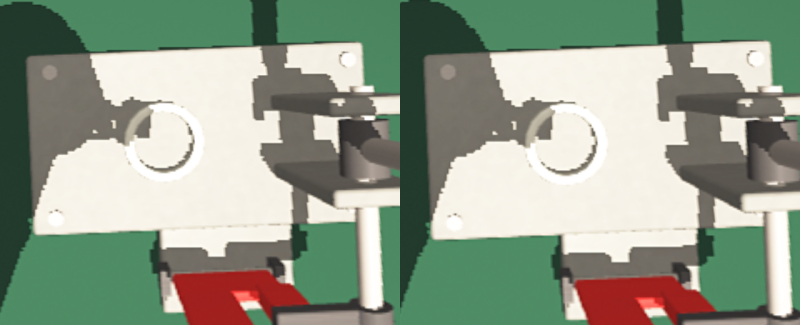

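Rectified view: ring fits Ø49 inner / ~63 outer, centre (0.531,-0.066). Plate edges give a yaw of about -0.042, and the plate measures 277x147 mm against 280x150, so the pose is consistent. The predicted paddle point (0.558,0.043) also matches the network. Next, the jar.

Request:
step_arm(
  deltas=[
    [1, 0.9, 0, 0, 0, 0, 0],
    [1, 0.9, 0, 0, 0, 0, 0],
    [1, 0.9, 0, 0, 0, 0, 0],
    [1, 0.9, -0.4, 0.2, 0, 0, 0],
    [1, 0.8, -0.9, 0.3, 0, 0, 0],
    [1, 0, -0.9, 0.3, 0, 0, 0],
    [1, 0, 0, 0, 0, 0, 0],
    [1, 0, 0, 0, 0, 0, 0],
  ],
)

```text
time: 5.55
eef_pos: [0.5899, -0.2499, 0.2593]
ee_rot: [[0.0, -1.0, -0.001], [-1.0, -0.0, 0.0], [-0.0, 0.001, -1.0]]
ft_force: [-0.1, 0.7, 0.8]
grip_width: 1.001
grasp_force: 0.0
```

```bash
cat > jar.py <<'E'
from h import *
import sys
C=cal("wrist"); im=viewer.camera("wrist"); C=cal("wrist")
print(read_state()["time"],read_state()["eef_pos"])
r=models.place_of("wrist","jar"); print([(q["xy"],q["confidence"],onz("wrist",q["xy"],0,C)) for q in r[:2]])
r=models.trace("wrist","jar"); print(r[0]["extent"],r[0]["confidence"]) if r else 0
xs=[.50,.70];ys=[-.46,-.26]; out=[]
for z in(.0,.08):
    w=np.float32([[xs[0],ys[0]],[xs[1],ys[0]],[xs[1],ys[1]],[xs[0],ys[1]]])
    src=np.float32([proj("wrist",[a,b,z],C) for a,b in w]); dst=np.float32([(q-[xs[0],ys[0]])/.0005 for q in w])
    R=cv2.warpPerspective(im,cv2.getPerspectiveTransform(src,dst),(400,400)); out.append(R)
    c=cv2.HoughCircles(cv2.GaussianBlur(R.min(2),(5,5),1),cv2.HOUGH_GRADIENT,1,60,param1=120,param2=15,minRadius=36,maxRadius=50)
    if c is not None: print(z,[(xs[0]+q[0]*.0005,ys[0]+q[1]*.0005,q[2]*.5) for q in c[0][:3]])
cv2.imwrite("pics/jar_rect.png",np.hstack(out)[:,:,::-1])
E
python3 jar.py
```

```text
5.6 [ 0.5898 -0.2499  0.2602]
[([249.6, 57.4], 0.63, array([ 0.5914, -0.3591,  0.    ]))]
[225.8, 30.0, 36.6, 46.1] 0.95
0.0 [(np.float32(0.60025), np.float32(-0.36525), np.float32(24.7))]
0.08 [(np.float32(0.59825003), np.float32(-0.35775), np.float32(21.25))]
```

View pics/jar_rect.png

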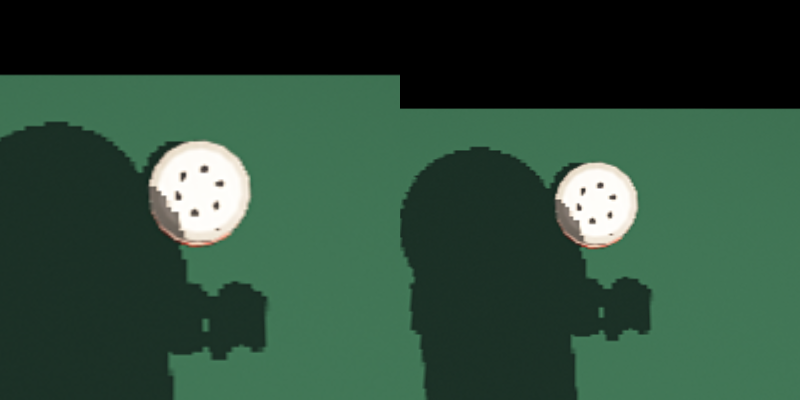

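Request:
step_arm(
  deltas=[
    [1, 0.72, -0.06, 0.4, 0, 0, 0],
    [1, 0.72, -0.05, 0.4, 0, 0, 0],
    [1, 0.7, -0.05, 0.4, 0, 0, 0],
    [1, 0, 0, 0.9, 0, 0, 0],
    [1, 0, 0, 0.9, 0, 0, 0],
    [1, 0, 0, 0.9, 0, 0, 0],
    [1, 0, 0, 0.6, 0, 0, 0],
    [1, 0, 0, 0.36, 0, 0, 0],
    [1, 0, 0, 0, 0, 0, 0],
    [1, 0, 0, 0, 0, 0, 0],
  ],
  squeeze=25,
)

```text
time: 6.95
eef_pos: [0.5989, -0.3576, 0.0189]
ee_rot: [[-0.0, -1.0, 0.002], [-1.0, 0.0, -0.001], [0.001, -0.002, -1.0]]
ft_force: [0.6, -0.3, 0.0]
grip_width: 1.004
grasp_force: 0.0
```

Request:
step_arm(
  deltas=[
    [0.2, 0, 0, 0.04, 0, 0, 0],
    [-0.2, 0, 0, 0, 0, 0, 0],
    [-0.2, 0, 0, 0, 0, 0, 0],
    [-0.2, 0, 0, 0, 0, 0, 0],
    [-0.2, 0, 0, 0, 0, 0, 0],
  ],
  squeeze=25,
)

```text
time: 7.58
eef_pos: [0.598, -0.3575, 0.0158]
ee_rot: [[-0.0, -1.0, 0.001], [-1.0, 0.0, -0.0], [0.0, -0.001, -1.0]]
ft_force: [-1.1, 0.9, 5.6]
grip_width: 0.494
grasp_force: 25.1
```

Request:
step_arm(
  deltas=[
    [-0.2, 0, 0, -0.3, 0, 0, 0],
    [-0.2, 0, 0.3, -0.7, 0, 0, 0],
    [-0.2, 0, 0.5, -0.7, 0, 0, 0],
    [-0.2, 0, 0.54, -0.6, 0, 0, 0],
    [-0.2, -0.4, 0, 0, 0, 0, 0],
    [-0.2, -0.6, 0, 0, 0, 0, 0],
    [-0.2, -0.8, 0, 0, 0, 0, 0],
    [-0.2, -0.8, 0, 0, 0, 0, 0],
    [-0.2, -0.8, 0, 0, 0, 0, 0],
    [-0.2, -0.8, 0, 0, 0, 0, 0],
    [-0.2, -0.8, 0, 0, 0, 0, 0],
    [-0.2, -0.5, 0, 0, 0, 0, 0],
    [-0.2, -0.3, 0, 0, 0, 0, 0],
    [-0.2, 0, 0, 0, 0, 0, 0],
    [-0.2, 0, 0, 0, 0, 0, 0],
  ],
)

```text
time: 9.45
eef_pos: [0.5308, -0.0676, 0.1299]
ee_rot: [[-0.001, -1.0, -0.0], [-1.0, 0.001, -0.0], [0.0, 0.0, -1.0]]
ft_force: [-0.4, 0.0, -1.8]
grip_width: 0.489
grasp_force: 25.9
```

```bash
cat > chk.py <<'E'
from h import *
import sys
# jar cap circle in hand seen by the wrist cam; expected cap centre = tcp + 0.064 up (grip height 0.016)
s=read_state(); p=np.array(s["eef_pos"]); C=cal("wrist"); im=viewer.camera("wrist"); C=cal("wrist")
print(s["time"],p,s["ft_force"],s["grasp_force"])
def rect(im,z,xs,ys,c="wrist",C=None):
    w=np.float32([[xs[0],ys[0]],[xs[1],ys[0]],[xs[1],ys[1]],[xs[0],ys[1]]])
    src=np.float32([proj(c,[a,b,z],C) for a,b in w]); dst=np.float32([(q-[xs[0],ys[0]])/.0005 for q in w])
    return cv2.warpPerspective(im,cv2.getPerspectiveTransform(src,dst),(int((xs[1]-xs[0])/.0005),int((ys[1]-ys[0])/.0005)))
xs=[p[0]-.06,p[0]+.06];ys=[p[1]-.06,p[1]+.06];z=p[2]-.016+.08
R=rect(im,z,xs,ys,C=C)
c=cv2.HoughCircles(cv2.GaussianBlur(R.min(2),(5,5),1),cv2.HOUGH_GRADIENT,1,60,param1=120,param2=12,minRadius=38,maxRadius=48)
if c is not None: print("cap",[(xs[0]+q[0]*.0005,ys[0]+q[1]*.0005,q[2]*.5) for q in c[0][:3]])
# ring seen from side/scene
out=[cv2.resize(R,(400,400))]
for cam in("side","scene"):
    i2=viewer.camera(cam); Cc=cal(cam)
    u,v=map(int,proj(cam,[.531,-.066,.1],Cc)); crop=i2[v-50:v+50,u-50:u+50]; out.append(cv2.resize(crop,(400,400)))
    r=models.place_of(cam,"jar")
    print(cam,[(q["xy"],round(q["confidence"],2),onz(cam,q["xy"],p[2]-.016,Cc)) for q in r[:2]])
cv2.imwrite("pics/%s.png"%sys.argv[1],cv2.resize(np.hstack(out[:]),(798,266))[:,:,::-1])
E
python3 chk.py hand1
```

```text
9.45 [ 0.5308 -0.0676  0.1299] [-0.4127  0.0415 -1.7616] 25.888927134350013
cap [(np.float64(0.5320925282893156), np.float64(-0.07433515000886001), np.float32(23.15))]
side [([263.4, 222.8], 0.8, array([ 0.5253, -0.0555,  0.1139])), ([301.4, 327.4], 0.2, array([ 0.376 , -0.3722,  0.1139]))]
scene [([231.8, 218.6], 0.61, array([ 0.5181, -0.0629,  0.1139]))]
```

View pics/hand1.png

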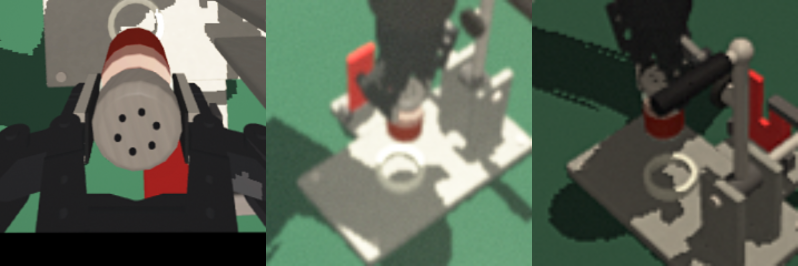

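Crop: the jar hangs upright in the grip just above the ring, and the red catch is still upright. Before lowering I refine the ring centre and the jar's place in the hand with edge fits.

```bash
cat > fit.py <<'E'
from h import *
from scipy.optimize import differential_evolution as DE
from scipy.ndimage import map_coordinates as mc
def grad(im):
    g=cv2.GaussianBlur(im,(3,3),0.8).astype(float); return np.sqrt(sum(cv2.Sobel(g[:,:,i],6,1,0)**2+cv2.Sobel(g[:,:,i],6,0,1)**2 for i in range(3)))**.5
def circ(c,r,a=np.linspace(0,2*np.pi,180,endpoint=False)): return np.c_[c[0]+r*np.cos(a),c[1]+r*np.sin(a),np.full(len(a),c[2])]
def samp(G,pts,C):
    K,R,t=C; q=(R@pts.T).T+t; q=(K@q.T).T; q=q[:,:2]/q[:,2:]; return mc(G,[q[:,1],q[:,0]],order=1).mean()
if __name__=="__main__":
    # ring from w2 (tool at .4802,-.0298,.30): rebuild its calibration from the tool-fixed camera pose
    s=read_state();Rt=np.array(s["ee_rot"]);p=np.array(s["eef_pos"]);C=cal("wrist")
    q=C[1]@p+C[2]; Rct=C[1]@Rt
    R2=yawR(-np.pi/2-.0015);p2=np.array([.4802,-.0298,.3000]);Rw=Rct@R2.T;C2=(C[0],Rw,q-Rw@p2)
    im=cv2.imread("pics/w2.png");G=grad(im)
    f=lambda x:-(samp(G,circ([x[0],x[1],.034],.0245),C2)+samp(G,circ([x[0],x[1],.034],.032),C2))
    r=DE(f,[(.52,.545),(-.08,-.055)],seed=0,tol=1e-8);print("ring",r.x,-r.fun)
    im=viewer.camera("wrist")[:,:,::-1].copy();G=grad(im)
    far=np.linspace(.15,.85,90)*np.pi*1.0  # far side of base (away from the camera at -y) is +y
    def base(x): return circ([p[0]+x[0],p[1]+x[1],p[2]-.016+x[2]],.022,-far)
    f=lambda x:-(2*samp(G,circ([p[0]+x[0],p[1]+x[1],p[2]+.064+x[2]],.021),C)+samp(G,base(x),C))
    r=DE(f,[(-.008,.008)]*2+[(-.012,.008)],seed=0,tol=1e-8);print("jar in hand",r.x*1000,-r.fun)
    for z in(0,-.003,-.006): print(z,DE(lambda x:f([x[0],x[1],z]),[(-.008,.008)]*2,seed=0).x*1000)
    def draw(pts,col):
        for a in pts: cv2.circle(im,tuple(int(v) for v in np.round(proj("wrist",a,C))),0,col,-1)
    x=r.x;draw(circ([p[0]+x[0],p[1]+x[1],p[2]+.064+x[2]],.021),(0,255,0));draw(circ([p[0]+x[0],p[1]+x[1],p[2]-.016+x[2]],.022),(255,0,0))
    cv2.imwrite("pics/ov.png",cv2.resize(im[100:300,130:380],(750,600)))
E
python3 fit.py
```

```text
ring [ 0.5311 -0.0668] 30.952978930539654
jar in hand [ 1.1324  1.9471 -6.2982] 55.97227143762026
0 [0.767  0.1654]
-0.003 [ 1.2832 -0.9756]
-0.006 [1.1495 1.7722]
```

View pics/ov.png

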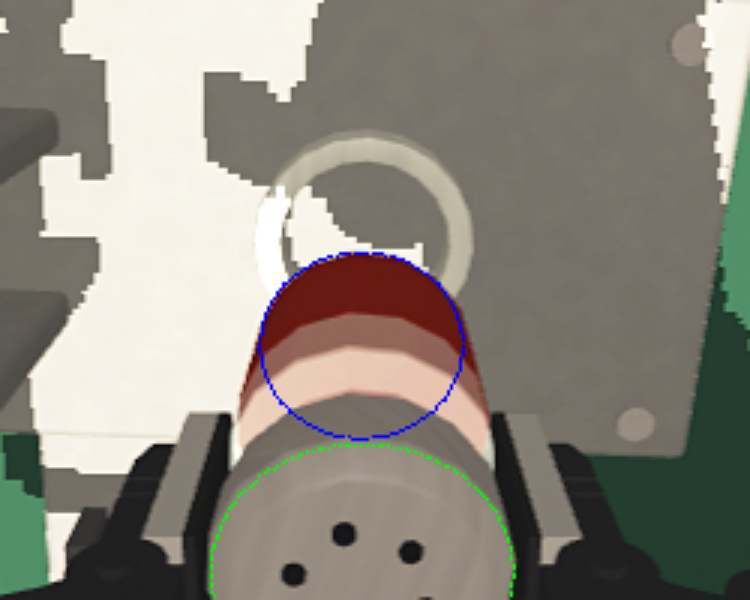

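Overlay: the fitted wireframe lies on the cap edge (rim top at row 445) and on the base edge (row 253), with the ring behind at (365,235). The jar sits upright, about 6 mm lower in the fingers than at the grasp. I check the ring in this same view for camera bias.

```bash
python3 - <<'E'
from fit import *
s=read_state();p=np.array(s["eef_pos"]);C=cal("wrist");im=viewer.camera("wrist")[:,:,::-1].copy();G=grad(im)
a=np.linspace(-1.0,-.05,120)*np.pi
for z in(.030,.034,.038):
    f=lambda x:-(samp(G,circ([x[0],x[1],z],.0245,a[20:100]),C)+samp(G,circ([x[0],x[1],z],.032,a),C))
    r=DE(f,[(.515,.55),(-.085,-.05)],seed=0,tol=1e-8);print("ring now",z,r.x,-r.fun)
f=lambda x:-(samp(G,circ([x[0],x[1],.034],x[2]*.0245/.032,a[20:100]),C)+samp(G,circ([x[0],x[1],.034],x[2],a),C))
r=DE(f,[(.515,.55),(-.085,-.05),(.028,.036)],seed=0,tol=1e-8);print("free r",r.x,-r.fun)
# cap only, base only, upright, radius free -> depth
for n,zz,rr,aa in(("cap",.064,.021,np.linspace(-1,0.0,90)*np.pi),("base",-.016,.022,np.linspace(-.85,-.15,90)*np.pi)):
    for dz in(0,-.003,-.006):
        f=lambda x:-samp(G,circ([p[0]+x[0],p[1]+x[1],p[2]+zz+dz],rr,aa),C)
        r=DE(f,[(-.008,.008)]*2,seed=0,tol=1e-8);print(n,dz,r.x*1000,-r.fun)
E
```

```text
ring now 0.03 [ 0.5311 -0.0656] 33.65800875393613
ring now 0.034 [ 0.5311 -0.0663] 33.104763981508654
ring now 0.038 [ 0.5313 -0.0671] 32.21147557950453
free r [ 0.531  -0.0673  0.031 ] 33.92599592345081
cap 0 [ 2.8792 -8.    ] 15.358603845577685
cap -0.003 [ 3.1343 -7.4035] 16.837760100572893
cap -0.006 [ 0.6627 -5.1915] 15.737705699601413
base 0 [0.7757 0.2016] 28.836196588882608
base -0.003 [0.7873 1.1272] 28.846063823609782
base -0.006 [0.8118 2.0524] 28.707000164417806
```

Request:
step_arm(
  deltas=[
    [-0.2, 0, 0, 0.4, 0, 0, 0],
    [-0.2, 0, 0, 0.5, 0, 0, 0],
    [-0.2, 0, 0, 0.4, 0, 0, 0],
    [-0.2, 0, 0, 0, 0, 0, 0],
    [-0.2, 0, 0, 0, 0, 0, 0],
  ],
)

```text
time: 10.42
eef_pos: [0.5315, -0.0673, 0.0658]
ee_rot: [[-0.0, -1.0, 0.001], [-1.0, 0.0, -0.0], [0.0, -0.001, -1.0]]
ft_force: [0.8, 0.1, -1.0]
grip_width: 0.49
grasp_force: 25.9
```

```bash
python3 - <<'E'
from fit import *
s=read_state();p=np.array(s["eef_pos"]);print(p,s["ft_force"]);C=cal("wrist");im=viewer.camera("wrist")[:,:,::-1].copy();G=grad(im)
a=np.linspace(-1.0,0,120)*np.pi
f=lambda x:-(samp(G,circ([x[0],x[1],.034],.0245,a),C)*.5+samp(G,circ([x[0],x[1],.034],.032,a),C))
r=DE(f,[(.515,.55),(-.085,-.05)],seed=0,tol=1e-8);print("ring now",r.x,-r.fun)
aa=np.linspace(-.85,-.15,90)*np.pi
for dz in(0,-.003,-.006):
    f=lambda x:-samp(G,circ([p[0]+x[0],p[1]+x[1],p[2]-.016+dz],.022,aa),C)
    r=DE(f,[(-.008,.008)]*2,seed=0,tol=1e-8);print("base",dz,r.x*1000,p[:2]+r.x,-r.fun)
cv2.imwrite("pics/ov2.png",cv2.resize(im[100:300,130:380],(750,600)))
E
```

```text
[ 0.5315 -0.0673  0.0658] [ 0.805   0.0793 -1.0399]
ring now [ 0.5312 -0.066 ] 23.372937582654032
base 0 [0.7142 0.3788] [ 0.5322 -0.0669] 21.280931694818836
base -0.003 [0.7243 1.2424] [ 0.5322 -0.066 ] 21.160303175276965
base -0.006 [0.7679 2.1715] [ 0.5323 -0.0651] 20.94857177085869
```

View pics/ov2.png

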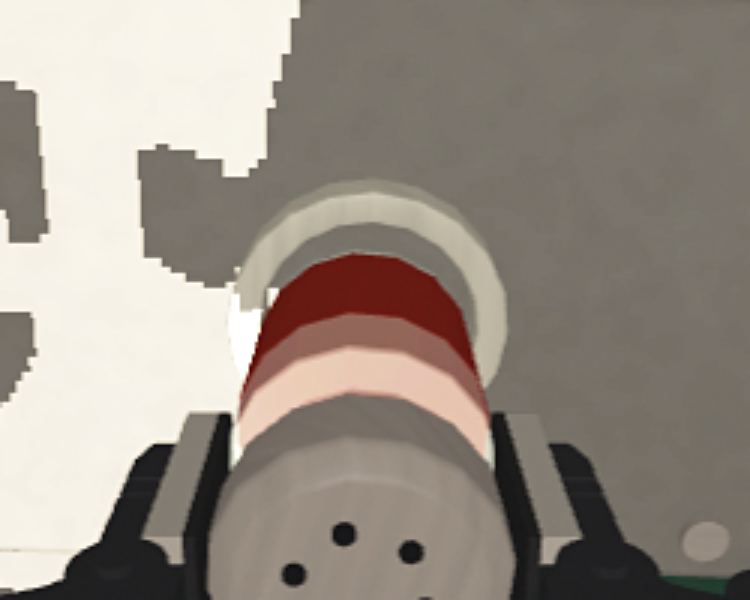

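View: the base edge (row 253) lies over the ring opening (ring centre col ~368, jar col ~366). I shift 1 mm and lower in small steps, watching the force.

Request:
step_arm(
  deltas=[
    [-0.2, 0, 0.02, 0.06, 0, 0, 0],
    [-0.2, 0, 0, 0.06, 0, 0, 0],
    [-0.2, 0, 0, 0.06, 0, 0, 0],
    [-0.2, 0, 0, 0.06, 0, 0, 0],
    [-0.2, 0, 0, 0.06, 0, 0, 0],
    [-0.2, 0, 0, 0, 0, 0, 0],
  ],
)

```text
time: 11.22
eef_pos: [0.5297, -0.0673, 0.0497]
ee_rot: [[-0.0, -1.0, -0.001], [-1.0, 0.0, -0.0], [0.0, 0.001, -1.0]]
ft_force: [-0.3, -0.2, -2.0]
grip_width: 0.49
grasp_force: 25.9
```

Request:
step_arm(
  deltas=[
    [-0.2, 0, 0, 0.05, 0, 0, 0],
    [-0.2, 0, 0, 0.05, 0, 0, 0],
    [-0.2, 0, 0, 0, 0, 0, 0],
  ],
)

```text
time: 11.6
eef_pos: [0.5297, -0.0673, 0.0447]
ee_rot: [[-0.001, -1.0, -0.0], [-1.0, 0.001, -0.0], [0.0, 0.0, -1.0]]
ft_force: [1.2, -0.0, -2.0]
grip_width: 0.49
grasp_force: 25.9
```

Request:
step_arm(
  deltas=[
    [-0.2, 0, 0, 0.05, 0, 0, 0],
    [-0.2, 0, 0, 0.03, 0, 0, 0],
    [-0.2, 0, 0, 0, 0, 0, 0],
  ],
)

```text
time: 11.98
eef_pos: [0.5298, -0.0672, 0.0408]
ee_rot: [[-0.0, -1.0, -0.0], [-1.0, 0.0, -0.0], [0.0, 0.0, -1.0]]
ft_force: [0.9, 0.2, -1.3]
grip_width: 0.494
grasp_force: 25.9
```

Request:
step_arm(
  deltas=[
    [-0.2, 0, 0, 0.03, 0, 0, 0],
    [-0.2, 0, 0, 0.02, 0, 0, 0],
    [-0.2, 0, 0, 0, 0, 0, 0],
  ],
)

```text
time: 12.35
eef_pos: [0.5298, -0.0672, 0.0384]
ee_rot: [[-0.0, -1.0, -0.0], [-1.0, 0.0, -0.0], [0.0, 0.0, -1.0]]
ft_force: [0.6, -0.7, -1.2]
grip_width: 0.489
grasp_force: 25.9
```

Request:
step_arm(
  deltas=[
    [-0.2, 0, 0, 0.03, 0, 0, 0],
    [-0.2, 0, 0, 0.02, 0, 0, 0],
    [-0.2, 0, 0, 0, 0, 0, 0],
  ],
)

```text
time: 12.72
eef_pos: [0.5299, -0.0672, 0.036]
ee_rot: [[-0.0, -1.0, -0.0], [-1.0, 0.0, -0.0], [0.0, 0.0, -1.0]]
ft_force: [-0.5, 0.1, -1.5]
grip_width: 0.49
grasp_force: 25.9
```

Request:
step_arm(
  deltas=[
    [-0.2, 0, 0, 0.02, 0, 0, 0],
    [-0.2, 0, 0, 0, 0, 0, 0],
  ],
)

```text
time: 12.98
eef_pos: [0.53, -0.0673, 0.0358]
ee_rot: [[-0.0, -1.0, 0.0], [-1.0, 0.0, -0.0], [0.0, -0.0, -1.0]]
ft_force: [-2.8, 0.1, 7.3]
grip_width: 0.494
grasp_force: 26.6
```

Request:
step_arm(
  deltas=[
    [0.1, 0, 0, -0.01, 0, 0, 0],
    [0.2, 0, 0, 0, 0, 0, 0],
    [0.4, 0, 0, 0, 0, 0, 0],
    [0.6, 0, 0, 0, 0, 0, 0],
    [0.6, 0, 0, 0, 0, 0, 0],
  ],
)

```text
time: 13.6
eef_pos: [0.5299, -0.0672, 0.0354]
ee_rot: [[-0.0, -1.0, -0.0], [-1.0, 0.0, -0.0], [0.0, 0.0, -1.0]]
ft_force: [0.2, -0.3, 0.2]
grip_width: 0.799
grasp_force: 0.0
```

```bash
python3 - <<'E'
from fit import *
s=read_state();p=np.array(s["eef_pos"]);print(s["time"],p,s["ft_force"],s["grip_width"],s["grasp_force"]);C=cal("wrist");im=viewer.camera("wrist")[:,:,::-1].copy();G=grad(im)
for z in(.100,):
    f=lambda x:-samp(G,circ([x[0],x[1],z],.021),C)
    r=DE(f,[(.515,.55),(-.085,-.05)],seed=0,tol=1e-8);print("cap",z,r.x,-r.fun)
f=lambda x:-samp(G,circ([x[0],x[1],x[2]],.021),C)
r=DE(f,[(.515,.55),(-.085,-.05),(.085,.115)],seed=0,tol=1e-8);print("cap z free",r.x,-r.fun)
cv2.imwrite("pics/rel.png",im)
E
```

```text
13.6 [ 0.5299 -0.0672  0.0354] [ 0.1597 -0.3122  0.2452] 0.7986135961350406 0.0
cap 0.1 [ 0.5419 -0.0606] 10.435937934660961
cap z free [ 0.5307 -0.0666  0.0947] 14.434101661172186
```

Request:
step_arm(
  deltas=[
    [0.6, 0, 0, -0.3, 0, 0, 0],
    [0.6, 0, 0, -0.7, 0, 0, 0],
    [0.6, 0, 0, -0.9, 0, 0, 0],
    [0.6, 0, 0, -0.9, 0, 0, 0],
    [0.6, 0, 0, -0.7, 0, 0, 0],
    [0.6, 0, 0, 0, 0, 0, 0],
    [0.6, 0, 0, 0, 0, 0, 0],
  ],
)

```text
time: 14.52
eef_pos: [0.5295, -0.0672, 0.2109]
ee_rot: [[-0.001, -1.0, 0.001], [-1.0, 0.001, 0.0], [-0.0, -0.001, -1.0]]
ft_force: [-0.3, 0.1, -0.8]
grip_width: 0.8
grasp_force: 0.0
```

```bash
python3 - <<'E'
from fit import *
s=read_state();p=np.array(s["eef_pos"]);print(s["time"],p,s["ft_force"]);C=cal("wrist");im=viewer.camera("wrist")[:,:,::-1].copy();G=grad(im)
f=lambda x:-samp(G,circ([x[0],x[1],.100],.021),C)
r=DE(f,[(.515,.55),(-.085,-.05)],seed=0,tol=1e-8);print("cap",r.x,-r.fun);u,v=map(int,proj("wrist",[.531,-.0665,.06],C))
r=models.place_of("wrist","jar");print([(q["xy"],q["confidence"],onz("wrist",q["xy"],.02,C)) for q in r[:1]])
r=models.place_of("wrist","paddle");print([(q["xy"],q["confidence"],onz("wrist",q["xy"],.14,C)) for q in r[:1]])
cv2.imwrite("pics/placed.png",cv2.resize(im,(768,576)))
E
```

```text
14.525 [ 0.5295 -0.0672  0.2109] [-0.2508  0.1253 -0.804 ]
cap [ 0.5303 -0.0809] 17.148854588397
[([251.7, 152.9], 0.67, array([ 0.5289, -0.0701,  0.02  ]))]
[([220.7, 306.4], 0.69, array([0.5574, 0.0452, 0.14  ]))]
```

View pics/placed.png

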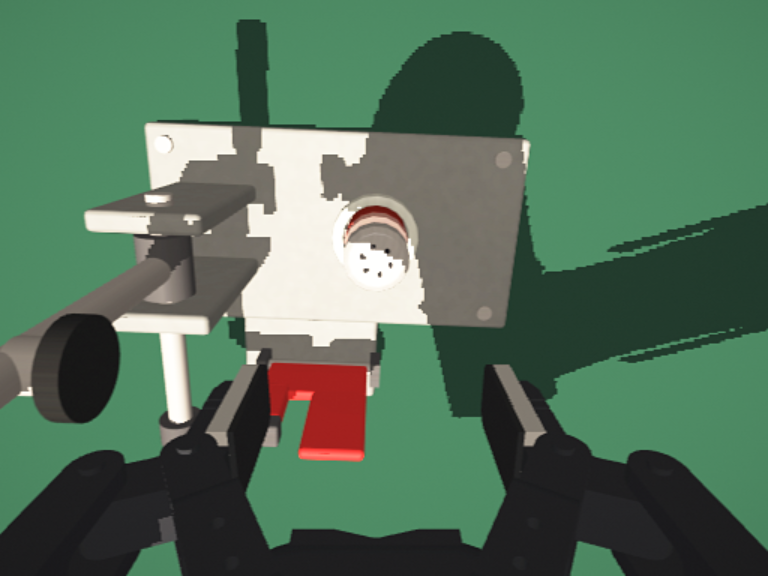

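Wrist view: the jar stands upright in the ring at (375,250), lever up, paddle upright with its top edge at (332,457). Next: shut the fingers, go to the inner side of the paddle and flip it outward.

Request:
step_arm(
  deltas=[
    [-1, -0.5, -0.08, 0, 0, 0, 0],
    [-1, -0.5, -0.09, 0, 0, 0, 0],
    [-1, -0.5, -0.09, 0, 0, 0, 0],
    [-1, 0, 0, 0, 0, 0, 0],
    [-1, 0, 0, 0, 0, 0, 0],
    [-1, 0, 0, 0, 0, 0, 0],
  ],
)

```text
time: 15.42
eef_pos: [0.5427, 0.0071, 0.2103]
ee_rot: [[-0.001, -1.0, -0.001], [-1.0, 0.001, -0.0], [0.0, 0.001, -1.0]]
ft_force: [-0.3, 0.1, 0.5]
grip_width: 0.0
grasp_force: 0.0
```

Request:
step_arm(
  deltas=[
    [-1, 0, 0, 0.7, 0, 0, 0],
    [-1, 0, 0, 0.7, 0, 0, 0],
    [-1, 0, 0, 0.44, 0, 0, 0],
    [-1, 0, 0, 0, 0, 0, 0],
    [-1, -0.2, 0, 0, 0, 0, 0],
    [-1, -0.2, 0, 0, 0, 0, 0],
    [-1, -0.12, 0, 0, 0, 0, 0],
  ],
)

```text
time: 16.3
eef_pos: [0.5435, 0.0349, 0.1194]
ee_rot: [[0.0, -1.0, 0.002], [-1.0, -0.0, 0.001], [-0.001, -0.002, -1.0]]
ft_force: [0.8, -0.6, 0.1]
grip_width: -0.002
grasp_force: 0.0
```

Request:
step_arm(
  deltas=[
    [-1, -0.3, -0.02, 0.05, 0, 0, 0],
    [-1, -0.3, -0.01, 0.05, 0, 0, 0],
    [-1, -0.27, -0.01, 0.22, 0, 0, 0],
    [-1, -0.27, -0.01, 0.22, 0, 0, 0],
    [-1, -0.17, -0.01, 0.29, 0, 0, 0],
    [-1, -0.17, -0.01, 0.29, 0, 0, 0],
    [-1, -0.03, 0, 0.14, 0, 0, 0],
    [-1, -0.03, 0, 0.14, 0, 0, 0],
    [-1, 0, 0, 0, 0, 0, 0],
  ],
)

```text
time: 17.42
eef_pos: [0.5463, 0.1105, 0.048]
ee_rot: [[-0.001, -1.0, -0.001], [-1.0, 0.001, -0.0], [0.0, 0.001, -1.0]]
ft_force: [-0.5, -0.5, 0.1]
grip_width: 0.0
grasp_force: 0.0
```

```bash
python3 - <<'E'
from h import *
s=read_state();print(s["time"],s["eef_pos"],s["ft_force"])
for c in("side","scene"):
    im=viewer.camera(c);C=cal(c)
    m=(im[:,:,0]>120)&(im[:,:,1]<60)&(im[:,:,2]<60)
    u,v=map(int,proj(c,[.56,.08,.08],C)); mm=np.zeros_like(m);mm[v-45:v+45,u-45:u+45]=m[v-45:v+45,u-45:u+45]
    y,x=np.nonzero(mm);print(c,len(x),x.min(),x.max(),y.min(),y.max(),"expected tip open",[proj(c,[.5611+a+.042*.218,-.0678+.218,.049],C) for a in(-.028,.012)],"closed",proj(c,[.5576,.0425,.14],C))
E
```

```text
17.425 [0.5463 0.1105 0.048 ] [-0.5121 -0.4645  0.0611]
side 2 248 264 197 213 expected tip open [array([228.8415, 195.879 ]), array([237.339 , 190.4806])] closed [251.2461 194.9143]
scene 21 266 273 201 221 expected tip open [array([283.2016, 202.3548]), array([292.2583, 207.9016])] closed [265.2317 200.7919]
```

Request:
step_arm(
  deltas=[
    [-1, 0, 0, -0.4, 0, 0, 0],
    [-1, 0, 0, -0.9, 0, 0, 0],
    [-1, 0, 0, -0.9, 0, 0, 0],
    [-1, 0, 0, -0.9, 0, 0, 0],
    [-1, 0, 0, -0.9, 0, 0, 0],
    [-1, 0, 0, -0.9, 0, 0, 0],
    [-1, 0, 0, 0, 0, 0, 0],
    [-1, 0, 0, 0, 0, 0, 0],
  ],
)

```text
time: 18.52
eef_pos: [0.5461, 0.1106, 0.2935]
ee_rot: [[-0.001, -1.0, 0.0], [-1.0, 0.001, 0.001], [-0.001, -0.0, -1.0]]
ft_force: [0.2, 0.0, -1.0]
grip_width: 0.001
grasp_force: 0.0
```

```bash
python3 - <<'E'
from h import *
s=read_state();print(s["time"],s["eef_pos"])
def pp(y,z,x=-.008): return [.5611+.9991*x+.042*y,-.0678-.042*x+.9991*y,z]
for c in("wrist","side","scene"):
    im=viewer.camera(c);C=cal(c); I=im.astype(int)
    m=(I[:,:,0]>90)&(I[:,:,1]<.45*I[:,:,0])&(I[:,:,2]<.45*I[:,:,0])
    y,x=np.nonzero(m)
    u,v=proj(c,pp(.15,.05),C);k=(abs(x-u)<90)&(abs(y-v)<90);x=x[k];y=y[k]
    print(c,len(x),(x.min(),x.max(),y.min(),y.max(),x.mean(),y.mean()) if len(x) else "")
    for th in(0,.9,1.1,1.25,1.4): print("  ",th,proj(c,pp(.11+.11*np.sin(th),.03+.11*np.cos(th)),C),end="")
    print()
    r=models.place_of(c,"paddle");print([(np.round(q["xy"],1),q["confidence"]) for q in r[:2]])
    cv2.imwrite(f"pics/c_{c}.png",im[:,:,::-1])
E
```

```text
18.525 [0.5461 0.1106 0.2935]
wrist 482 (np.int64(207), np.int64(259), np.int64(85), np.int64(99), np.float64(234.66390041493776), np.float64(93.00207468879668))
   0 [238.8399  95.4322]   0.9 [237.7652 169.8246]   1.1 [238.0095 175.1055]   1.25 [238.2695 176.5298]   1.4 [238.5807 176.0126]
[]
side 249 (np.int64(247), np.int64(265), np.int64(194), np.int64(216), np.float64(254.49799196787149), np.float64(204.1285140562249))
   0 [251.2873 194.9063]   0.9 [236.2404 187.8197]   1.1 [234.424  189.2454]   1.25 [233.526  190.9455]   1.4 [233.0335 193.1278]
[(array([250.8, 198.1]), 0.63), (array([173.5, 178.2]), 0.33)]
scene 227 (np.int64(237), np.int64(280), np.int64(200), np.int64(239), np.float64(270.4405286343612), np.float64(218.44933920704847))
   0 [265.2483 200.8215]   0.9 [283.8897 197.4314]   1.1 [286.1116 199.8296]   1.25 [287.2031 202.2367]   1.4 [287.794  205.0913]
[(array([262.9, 202.4]), 0.55)]
```

View pics/c_wrist.png

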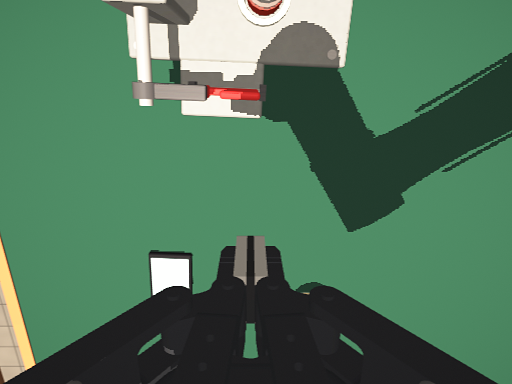

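View: the paddle is still upright, edge-on at (233,93), and the fingers are at (250,245), so the sweep did not flip it. I compare with the picture taken during the sweep and check where the fingertips are.

```bash
python3 - <<'E'
from h import *
def m(im): return (im[:,:,0]>120)&(im[:,:,1]<60)&(im[:,:,2]<60)
for f,c in(("scene0","scene"),("c_scene","scene"),("side0","side"),("c_side","side")):
    im=cv2.imread(f"pics/{f}.png")[:,:,::-1]; C=cal(c); mm=m(im);u,v=map(int,proj(c,[.56,.08,.08],C)); y,x=np.nonzero(mm)
    k=(abs(x-u)<45)&(abs(y-v)<45); x=x[k];y=y[k]; print(f,len(x),x.min(),x.max(),y.min(),y.max(),sorted(zip(x.tolist(),y.tolist()))[::6][:40])
p=read_state()["eef_pos"];print("tcp px",proj("wrist",p))
for t in ("paddle","catch"):
    for r in (models.trace("wrist",t),models.trace("scene",t)): print(t,[(q["extent"],q["confidence"]) for q in r[:2]])
E
```

```text
scene0 17 266 273 202 221 [(266, 202), (269, 204), (270, 220)]
c_scene 18 266 273 200 221 [(266, 200), (268, 204), (270, 218)]
side0 33 248 264 197 214 [(248, 206), (250, 208), (252, 203), (253, 210), (257, 209), (263, 199)]
c_side 3 252 264 198 242 [(252, 207)]
tcp px [252.0228 227.8122]
paddle [([211.4, 88.6, 48.7, 14.1], 0.62)]
paddle [([264.9, 202.6, 17.3, 26.3], 0.65), ([332.4, 184.3, 36.2, 31.0], 0.39)]
catch [([207.9, 87.2, 53.5, 12.0], 0.81)]
catch [([264.2, 205.5, 14.8, 26.2], 0.83), ([333.6, 182.9, 34.1, 33.2], 0.22)]
```

Request:
step_arm(
  deltas=[
    [-1, 0.7, -0.03, 0, 0, 0, 0],
    [-1, 0.7, -0.03, 0, 0, 0, 0],
    [-1, 0.67, -0.02, 0.4, 0, 0, 0],
    [-1, 0, 0, 0.8, 0, 0, 0],
    [-1, 0, 0, 0.8, 0, 0, 0],
    [-1, 0, 0, 0.8, 0, 0, 0],
    [-1, 0, 0, 0.8, 0, 0, 0],
    [-1, 0, 0, 0.26, 0, 0, 0],
    [-1, 0, 0, 0, 0, 0, 0],
    [-1, 0, 0, 0, 0, 0, 0],
  ],
)

```text
time: 20.27
eef_pos: [0.5517, 0.0076, 0.1021]
ee_rot: [[-0.0, -1.0, 0.002], [-1.0, 0.0, 0.0], [-0.0, -0.002, -1.0]]
ft_force: [0.1, 0.1, 0.1]
grip_width: -0.003
grasp_force: 0.0
```

```bash
cat > cat.py <<'E'
from h import *
s=read_state();print(s["time"],s["eef_pos"],s["ft_force"])
def pp(y,z,x=-.008): return [.5611+.9991*x+.042*y,-.0678-.042*x+.9991*y,z]
for c in("wrist","side","scene"):
    im=viewer.camera(c);C=cal(c);I=im.astype(int);cv2.imwrite(f"pics/k_{c}.png",im[:,:,::-1])
    m=(I[:,:,0]>70)&(I[:,:,1]<.45*I[:,:,0])&(I[:,:,2]<.45*I[:,:,0]);y,x=np.nonzero(m)
    u,v=proj(c,pp(.14,.07),C);k=(abs(x-u)<120 if c=="wrist" else abs(x-u)<32)&(abs(y-v)<(150 if c=="wrist" else 32));x=x[k];y=y[k]
    print(c,len(x),(x.min(),x.max(),y.min(),y.max(),round(x.mean(),1),round(y.mean(),1)) if len(x) else "","tcp",proj(c,s["eef_pos"],C),"exp",[(th,np.round(proj(c,pp(.11+.11*np.sin(th),.03+.11*np.cos(th)),C))) for th in(0,.4,.8,1.4)])
E
python3 cat.py
```

```text
20.275 [0.5517 0.0076 0.1021] [0.1082 0.0794 0.0778]
wrist 3714 (np.int64(138), np.int64(270), np.int64(224), np.int64(327), np.float64(195.7), np.float64(248.3)) tcp [251.9844 227.736 ] exp [(0, array([240., 322.])), (0.4, array([238., 372.])), (0.8, array([238., 381.])), (1.4, array([240., 348.]))]
side 155 (np.int64(247), np.int64(265), np.int64(195), np.int64(216), np.float64(254.5), np.float64(206.4)) tcp [256.6519 209.0705] exp [(0, array([251., 195.])), (0.4, array([244., 189.])), (0.8, array([237., 187.])), (1.4, array([233., 193.]))]
scene 234 (np.int64(265), np.int64(280), np.int64(200), np.int64(230), np.float64(271.0), np.float64(217.9)) tcp [256.1344 214.5173] exp [(0, array([265., 201.])), (0.4, array([275., 196.])), (0.8, array([282., 197.])), (1.4, array([288., 205.]))]
```

Request:
step_arm(
  deltas=[
    [-1, -0.2, 0, 0, 0, 0, 0],
    [-1, -0.2, 0, 0, 0, 0, 0],
    [-1, -0.2, 0, 0, 0, 0, 0],
    [-1, -0.2, 0, 0, 0, 0, 0],
    [-1, 0, 0, 0, 0, 0, 0],
  ],
)

```text
time: 21.05
eef_pos: [0.5504, 0.0482, 0.1004]
ee_rot: [[0.001, -1.0, -0.0], [-1.0, -0.001, 0.0], [-0.0, 0.0, -1.0]]
ft_force: [-0.6, -0.1, -0.2]
grip_width: -0.002
grasp_force: 0.0
```

```bash
python3 cat.py
```

```text
21.05 [0.5504 0.0482 0.1004] [-0.6333 -0.1254 -0.2276]
wrist 7127 (np.int64(130), np.int64(271), np.int64(178), np.int64(292), np.float64(212.9), np.float64(216.7)) tcp [252.0226 228.3516] exp [(0, array([237., 254.])), (0.4, array([235., 317.])), (0.8, array([235., 336.])), (1.4, array([237., 312.]))]
side 253 (np.int64(244), np.int64(263), np.int64(192), np.int64(216), np.float64(253.3), np.float64(204.7)) tcp [248.5429 202.4557] exp [(0, array([251., 195.])), (0.4, array([244., 189.])), (0.8, array([237., 187.])), (1.4, array([233., 193.]))]
scene 303 (np.int64(240), np.int64(282), np.int64(197), np.int64(240), np.float64(270.8), np.float64(216.0)) tcp [264.7435 207.9914] exp [(0, array([265., 201.])), (0.4, array([275., 196.])), (0.8, array([282., 197.])), (1.4, array([288., 205.]))]
```

Request:
step_arm(
  deltas=[
    [-1, -0.25, 0, 0.06, 0, 0, 0],
    [-1, -0.25, 0, 0.06, 0, 0, 0],
    [-1, 0, 0, 0, 0, 0, 0],
  ],
)

```text
time: 21.58
eef_pos: [0.5503, 0.0733, 0.094]
ee_rot: [[0.001, -1.0, -0.001], [-1.0, -0.001, -0.0], [0.0, 0.001, -1.0]]
ft_force: [0.4, 0.9, 0.1]
grip_width: -0.001
grasp_force: 0.0
```

```bash
python3 cat.py
```

```text
21.575 [0.5503 0.0733 0.094 ] [0.4413 0.861  0.1261]
wrist 10704 (np.int64(124), np.int64(270), np.int64(149), np.int64(290), np.float64(209.1), np.float64(202.6)) tcp [252.062  228.1657] exp [(0, array([235., 209.])), (0.4, array([234., 284.])), (0.8, array([234., 311.])), (1.4, array([236., 292.]))]
side 320 (np.int64(240), np.int64(263), np.int64(189), np.int64(216), np.float64(251.8), np.float64(203.2)) tcp [243.8554 199.334 ] exp [(0, array([251., 195.])), (0.4, array([244., 189.])), (0.8, array([237., 187.])), (1.4, array([233., 193.]))]
scene 383 (np.int64(240), np.int64(288), np.int64(195), np.int64(240), np.float64(272.9), np.float64(214.1)) tcp [270.0217 205.3878] exp [(0, array([265., 201.])), (0.4, array([275., 196.])), (0.8, array([282., 197.])), (1.4, array([288., 205.]))]
```

Request:
step_arm(
  deltas=[
    [-1, -0.19, 0.04, 0.22, 0, 0, 0],
    [-1, -0.19, 0.04, 0.22, 0, 0, 0],
    [-1, 0, 0, 0, 0, 0, 0],
  ],
)

```text
time: 22.1
eef_pos: [0.5454, 0.0917, 0.0711]
ee_rot: [[0.0, -1.0, -0.002], [-1.0, -0.0, -0.001], [0.001, 0.002, -1.0]]
ft_force: [-0.1, -0.1, 0.0]
grip_width: 0.005
grasp_force: 0.0
```

```bash
python3 cat.py
```

```text
22.1 [0.5454 0.0917 0.0711] [-0.1147 -0.0715  0.0222]
wrist 15623 (np.int64(109), np.int64(262), np.int64(130), np.int64(294), np.float64(192.8), np.float64(195.8)) tcp [252.6657 227.6087] exp [(0, array([218., 183.])), (0.4, array([219., 278.])), (0.8, array([223., 311.])), (1.4, array([228., 289.]))]
side 351 (np.int64(239), np.int64(263), np.int64(188), np.int64(215), np.float64(250.8), np.float64(202.2)) tcp [239.5511 201.0918] exp [(0, array([251., 195.])), (0.4, array([244., 189.])), (0.8, array([237., 187.])), (1.4, array([233., 193.]))]
scene 407 (np.int64(240), np.int64(291), np.int64(195), np.int64(241), np.float64(275.3), np.float64(213.6)) tcp [272.5966 206.8877] exp [(0, array([265., 201.])), (0.4, array([275., 196.])), (0.8, array([282., 197.])), (1.4, array([288., 205.]))]
```

```bash
cat > th.py <<'E'
from h import *
def P(x,s,n,th): # press coords of the paddle -> world
    y=.11+s*np.sin(th)+n*np.cos(th);z=.03+s*np.cos(th)-n*np.sin(th)
    return [.5611+.9991*x+.042*y,-.0678-.042*x+.9991*y,z]
def fit(c,fn=None):
    im=cv2.imread(fn)[:,:,::-1] if fn else viewer.camera(c);C=cal(c);I=im.astype(int)
    m=(I[:,:,0]>70)&(I[:,:,1]<.45*I[:,:,0])&(I[:,:,2]<.45*I[:,:,0]);out=[]
    for th in np.arange(0,1.45,.1):
        h=cv2.convexHull(np.float32([proj(c,P(x,s,n,th),C) for x in(-.028,.012) for s in(.045,.11) for n in(-.004,.004)]))
        M=np.zeros(m.shape,np.uint8);cv2.fillConvexPoly(M,h.astype(np.int32),1);M=M>0
        u,v=proj(c,P(-.008,.08,0,.7),C);B=np.zeros_like(m);v=int(v);u=int(u);B[max(v-45,0):v+45,max(u-45,0):u+45]=1
        out.append(round(float((m&M).sum()/M.sum()),2))
    print(c,out)
if __name__=="__main__":
    for f in("pics/scene0.png",None): fit("scene",f)
    for f in("pics/side0.png",None): fit("side",f)
E
python3 th.py
```

```text
scene [0.4, 0.33, 0.3, 0.27, 0.24, 0.2, 0.16, 0.12, 0.07, 0.07, 0.04, 0.02, 0.03, 0.02, 0.04]
scene [0.24, 0.31, 0.34, 0.38, 0.43, 0.46, 0.54, 0.6, 0.62, 0.62, 0.58, 0.51, 0.46, 0.41, 0.35]
side [0.66, 0.51, 0.37, 0.27, 0.22, 0.15, 0.12, 0.11, 0.07, 0.04, 0.04, 0.04, 0.03, 0.03, 0.02]
side [0.79, 0.73, 0.61, 0.51, 0.46, 0.42, 0.4, 0.37, 0.33, 0.35, 0.31, 0.29, 0.29, 0.27, 0.27]
```

```bash
python3 - <<'E'
import cv2,numpy as np
for f,(x0,x1,y0,y1) in(("side0",(232,272,184,222)),("k_side",(232,272,184,222)),("c_side",(232,272,184,222)),("k_scene",(255,300,190,236))):
    I=cv2.imread(f"pics/{f}.png")[:,:,::-1].astype(int)[y0:y1,x0:x1];r,g,b=I[...,0],I[...,1],I[...,2]
    red=(r>70)&(g<.45*r)&(b<.45*r);green=(g>1.15*r)&(g>1.05*b);dark=I.sum(2)<120
    print(f,x0,y0)
    for i in range(0,I.shape[0],2): print("".join("R" if red[i,j] else "." if green[i,j] and not dark[i,j] else "#" if dark[i,j] else "o" for j in range(I.shape[1])))
E
```

```text
side0 232 184
......................................oo
....................................oooo
.................................ooooooo
..............................ooooooooo.
.....................oooo..ooooooooo....
.................ooooRRRo..oooooooo.....
...............oooRRRRRRo..oooooRRo.....
..............oRRRRRRRRRo..oRRRRRRo.....
..............oRRRRRRRRRo..oRRRRRRo.....
..............oRRRRRRRRRooRRRRRRoo......
..............ooRRRRRRRRRRRRRRRRooo.....
..............ooRRRRRRRRRRRRRRRRooooo...
..............ooRRRRRRRRRRRRRRooooooooo.
..............ooRRRRRRRRRRRooooooooooooo
............ooooRRRRRRRooooooooooooooooo
.........oooooooRRRRoooooooooooooooooooo
........ooooooooRooooooooooooooooooooooo
.........ooooooooooooooooooooooooooooooo
...........ooooooooooooooooooooooooooooo
k_side 232 184
..oooooooooooooo......................oo
...oooooooooo..........oo...........oooo
o.ooooooooooo......ooooRRoo......ooooooo
ooooooooooooRoo..oooRRRRRRo...oooooooooo
..ooooooooooRRo...oRRRRRRRoooooooooo....
....ooooooooRRRo...oRRRRRRRoooooo.......
.....oooooooRRRRo...oRRRRRRRRo..........
.....
[... 1654 characters left out ...]
..........
##ooooooooo####RRRRRRRRRRRRR.................
#oooooooooo###RRRRRRRRRRRRR..................
ooooooooooo##RRRRRoooooRRo....oRo............
#ooooooooo.RRRRRRRooooooo....RRRRRRo.........
####oooooooRRRRRRo###oooooooRRRRRRRRRo.......
####oooooooRRRRRRRRRo##ooooooooRRRRRo........
####oooooooRRRRRRRRRRRRo##ooooooooooooo......
####oooooooRRRRRRRRRRRRRRRR##o#ooooooooo.....
####oooooooRRRRRRRRRRRRRRRRRRoooooooooo......
####oooooooRRRRRRRRRRRRRRRRooooooooooo.......
##ooooooooooooRRRRRRRRRRooooooooo###.........
oooooooooooooooooRRRRRoooooooo...............
oooooooooooooooooooooooooooo.................
oooooooooooooooooooooooooooooooo.............
ooooooooooooooooooooooo##ooooooooo...........
```

Request:
step_arm(
  deltas=[
    [-1, -0.16, -0.04, 0.24, 0, 0, 0],
    [-1, -0.16, -0.04, 0.24, 0, 0, 0],
    [-1, -0.02, 0, 0.04, 0, 0, 0],
    [-1, 0, 0, 0, 0, 0, 0],
  ],
)

```text
time: 22.85
eef_pos: [0.5502, 0.1083, 0.0459]
ee_rot: [[-0.0, -1.0, -0.001], [-1.0, 0.0, -0.001], [0.001, 0.001, -1.0]]
ft_force: [0.5, -0.3, 0.3]
grip_width: 0.003
grasp_force: 0.0
```

```bash
cat > asc.py <<'E'
import cv2,numpy as np,sys
from h import *
s=read_state();print(s["time"],s["eef_pos"],s["ft_force"])
for c,(x0,x1,y0,y1) in(("side",(226,272,180,222)),("scene",(255,300,190,236))):
    im=viewer.camera(c); cv2.imwrite(f"pics/k_{c}.png",im[:,:,::-1])
    I=im.astype(int)[y0:y1,x0:x1];r,g,b=I[...,0],I[...,1],I[...,2]
    red=(r>70)&(g<.45*r)&(b<.45*r);green=(g>1.15*r)&(g>1.05*b);dark=I.sum(2)<120
    print(c,x0,y0)
    for i in range(0,I.shape[0],2): print("".join("R" if red[i,j] else "." if green[i,j] and not dark[i,j] else "#" if dark[i,j] else "o" for j in range(I.shape[1])))
E
python3 asc.py
```

```text
22.85 [0.5502 0.1083 0.0459] [ 0.4978 -0.342   0.3361]
side 226 180
.oooooooooooooooooo..ooo......................
.ooooooooooooooooo...o.......................o
ooooooooooooooooooooo.......................oo
ooo....ooooooooooooo......................oooo
oooo...oooooooooo........oooo..........ooooooo
ooooooooooooooooo.....oooooRooo....ooooooooooo
.ooooooooooooooooo...ooRRRRRoRoo.ooooooooo....
......ooooooooooRRo...ooRRRRRRooooooooo.......
......ooooooooooRRRo...ooRRRRoRRRoo...........
........ooooooooRRRRoo...oRRRRRRRo............
.........oRRRRRRRRRRRoooooRRRRRRooo...........
..........ooRRRRRRRRRRRRRRoRoRoRoRooooo.......
...........ooRRRRRRRRRRRRRoooRoRoRRoooooo.....
............ooRRRRRRRRRRRRRoRRoRRRooooooooo...
.............ooRRRRRRRRRRRRoRRoRooooooooooooo.
..............ooRRRRRRRRRRRRoooooooooooooooooo
................ooRRRRRRRRRooooooooooooooooooo
..............oooooRRRRRoooooooooooooooooooooo
..............oooooooooooooooooooooooooooooooo
..............oooooooooooooooooooooooooooooooo
................oooooooooooooooooooooooooooooo
scene 255 190
###ooooooooo##################.
[... 326 characters left out ...]
..........
##ooooooooo########RRRoRRRRRRRRRRo...........
#oooooooooo######RRRRRRRRRRRRRRR.............
ooooooooooo#####RRoooooRRRRRRR...............
#oooooooooo###RRRRooooooooRRo....oRo.........
####ooooooo#RRRRRo###ooooooo...oRRRRRRo......
####oooooooRRRRRRRRRo###ooooooooRRRRRRRR.....
####oooooooRRRRRRRRRRRRR##ooooooo...oooo.....
####oooooooRRRRRRRRRRRRRRRR####ooooooooo.....
####oooooooRRRRRRRRRRRRRRRRRRoooooooooo......
####ooooooooRRRRRRRRRRRRRRRooooooooooo.......
##ooooooooooooRRRRRRRRRRRoooooooo###.........
oooooooooooooooooRRRRRooooooooo##............
oooooooooooooooooooooooooooo########.........
ooooooooooooooooooooooooooooooooo#...........
ooooooooooooooooooooooo##o#ooooooo...........
```

Request:
step_arm(
  deltas=[
    [-1, 0.1, 0, -0.2, 0, 0, 0],
    [-1, 0.2, 0, -0.2, 0, 0, 0],
    [-1, 0, 0, 0, 0, 0, 0],
  ],
)

```text
time: 23.32
eef_pos: [0.5512, 0.0927, 0.068]
ee_rot: [[-0.001, -1.0, 0.002], [-1.0, 0.001, 0.001], [-0.001, -0.002, -1.0]]
ft_force: [0.6, 0.4, -0.0]
grip_width: 0.001
grasp_force: 0.0
```

```bash
python3 asc.py
```

```text
23.325 [0.5512 0.0927 0.068 ] [ 0.5684  0.4045 -0.0061]
side 226 180
....ooooooooooooooooo...oo....................
...oooooooooooooooooooooo....................o
.ooooo...oooooooooooooo.....................oo
oooooo....oooooooooo......................oooo
.oooooooooooooooooo......oooo..........ooooooo
....ooooooooooooooo...oooooRooo....ooooooooooo
....oRRRRRooooooooo..oRRRoRRRooo.ooooooooo....
.....oRRRRRRooooooo...oRRRRRRRooooooooo.......
......oRRoRRRRoooRooo..ooRRRRRRRRoo...........
.......oRRRRRRRooRRRoo...oRRRRRRoo............
.........oRRRRRRRRRRRoo.oooRRRRooooo..........
..........ooRRRRRRRRRRRRRRRRRRRRoRooooo.......
...........ooRRRRRRRRRRRRRRRRRRRRRooooooo.....
............ooRRRRRRRRRRRRRRRoRoRRRoooooooo...
.............ooRRRRRRRRRRRRRRRRRooooooooooooo.
...............oRRRRRRRRRRRRoooooooooooooooooo
................oRRRRRRRRRRooooooooooooooooooo
..............oooooRRRRRoooooooooooooooooooooo
..............oooooooooooooooooooooooooooooooo
..............oooooooooooooooooooooooooooooooo
................oooooooooooooooooooooooooooooo
scene 255 190
###ooooooooo##############..o#
[... 327 characters left out ...]
..........
##ooooooooo######..RRRRRRRRRRRRRRo...........
#oooooooooo######RRRRRRRRRRRRRRo.............
ooooooooooo#####RRoooooRRRRRRR...............
#oooooooooo###RRRRoooooooRRRo...oRRo.........
####ooooooo#RRRRRo###ooooooo...RRRRRRRo......
####oooooooRRRRRRRRRo###oooooooRRRRRRRRR.....
####oooooooRRRRRRRRRRRR###ooooooo...oooo.....
####oooooooRRRRRRRRRRRRRRR#####ooooooooo.....
####oooooooRRRRRRRRRRRRRRRRRRoooooooooo......
####ooooooooRRRRRRRRRRRRRRRooooooooooo.......
##ooooooooooooRRRRRRRRRRRoooooooo###.........
oooooooooooooooooRRRRRooooooooo##............
oooooooooooooooooooooooooooo########.........
ooooooooooooooooooooooooooooooooo#...........
ooooooooooooooooooooooo##ooooooooo...........
```

Request:
step_arm(
  deltas=[
    [-1, 0, 0.1, -0.4, 0, 0, 0],
    [-1, 0, 0.1, -0.6, 0, 0, 0],
    [-1, 0, 0, -0.8, 0, 0, 0],
    [-1, 0, 0, -0.8, 0, 0, 0],
    [-1, 0, 0, 0, 0, 0, 0],
  ],
)

```text
time: 24.05
eef_pos: [0.5423, 0.0941, 0.1998]
ee_rot: [[0.0, -1.0, 0.006], [-1.0, -0.0, 0.002], [-0.002, -0.006, -1.0]]
ft_force: [-0.2, 0.8, -0.3]
grip_width: -0.001
grasp_force: 0.0
```

```bash
python3 asc.py; python3 th.py
```

```text
24.05 [0.5423 0.0941 0.1998] [-0.2278  0.7993 -0.2716]
side 226 180
..............................................
............................................oo
............................................oo
............oo............................oooo
........oooooooo.........oooo.........oooooooo
.....oooooRRRRRoo.....ooooRRooo....ooooooooooo
....oooRRRRoRRRRooo..oRRRRRRRRoo.oooooooooo...
.....oRRRRRRRRRRRooo..oRRRRRRoRoooooooo.......
......oRRRRRRRRRRRRoo..ooRRRRRRRRooo..........
.......oRRRRRRRRRRRRoo...oRRRRRRRo............
........ooRRRRRRRRRRRoooooRRRRRRRooo..........
..........oRRRRRRRRRRRoooRRRRRRRRRooooo.......
...........oRRRRRRRRRoRRRRRRRRRRRRRoooooo.....
............oRRRRRRRRRRRRRRRRRRRRRRooooooooo..
..........o..oRRRRRRRRRRRRRRRRRRooooooooooooo.
........o.ooo.ooRRRRRRRRRRRRRooooooooooooooooo
...........oooooooRRRRRRRRoooooooooooooooooooo
.............ooooooRRRRRoooooooooooooooooooooo
..............oooooooooooooooooooooooooooooooo
..............oooooooooooooooooooooooooooooooo
............oooooooooooooooooooooooooooooooooo
scene 255 190
###ooooooooo###................
[... 706 characters left out ...]
###oooooooRRRRRRRRRRRRRRRRRRoooooooooo......
####oooooooooRRRRRRRRRRRRRRooooooooooo.......
#ooooooooooooooRRRRRRRRRRoooooooo###.........
oooooooooooooooooRRRRRooooooooo##............
oooooooooooooooooooooooooooo########.........
oooooooooooooooooooooooooooooooo##...........
ooooooooooooooooooooooo##ooooooooo...........
scene [0.4, 0.33, 0.3, 0.27, 0.24, 0.2, 0.16, 0.12, 0.07, 0.07, 0.04, 0.02, 0.03, 0.02, 0.04]
scene [0.14, 0.16, 0.19, 0.22, 0.28, 0.31, 0.38, 0.45, 0.5, 0.57, 0.66, 0.74, 0.71, 0.6, 0.52]
side [0.66, 0.51, 0.37, 0.27, 0.22, 0.15, 0.12, 0.11, 0.07, 0.04, 0.04, 0.04, 0.03, 0.03, 0.02]
side [0.75, 0.7, 0.62, 0.57, 0.52, 0.51, 0.52, 0.55, 0.58, 0.65, 0.68, 0.68, 0.75, 0.72, 0.71]
```

Catch out at roughly 1.15 rad. For margin I press it down further from above.

Request:
step_arm(
  deltas=[
    [-1, -0.34, -0.1, 0, 0, 0, 0],
    [-1, -0.33, -0.1, 0.3, 0, 0, 0],
    [-1, 0, 0, 0.7, 0, 0, 0],
    [-1, 0, 0, 0.7, 0, 0, 0],
    [-1, 0, 0, 0.6, 0, 0, 0],
    [-1, 0, 0, 0.3, 0, 0, 0],
    [-1, 0, 0, 0.2, 0, 0, 0],
    [-1, 0, 0, 0.16, 0, 0, 0],
    [-1, 0, 0, 0, 0, 0, 0],
    [-1, 0.1, 0, -0.2, 0, 0, 0],
    [-1, 0.2, 0, -0.2, 0, 0, 0],
    [-1, 0.2, 0.1, -0.4, 0, 0, 0],
    [-1, 0, 0.1, -0.8, 0, 0, 0],
    [-1, 0, 0, -0.8, 0, 0, 0],
    [-1, 0, 0, -0.8, 0, 0, 0],
    [-1, 0, 0, 0, 0, 0, 0],
  ],
)

```text
time: 26.25
eef_pos: [0.5424, 0.1018, 0.2136]
ee_rot: [[-0.0, -1.0, 0.008], [-1.0, 0.001, 0.003], [-0.003, -0.008, -1.0]]
ft_force: [-0.0, -0.0, -1.2]
grip_width: -0.002
grasp_force: 0.0
```

```bash
python3 asc.py|tail -24; python3 th.py; python3 - <<'E'
from h import *
C=cal("wrist");im=viewer.camera("wrist")
for l in("jar","handle","pad","cup_floor"):
    for c in("wrist","side","scene"):
        r=models.place_of(c,l)
        if r: print(c,l,np.round(r[0]["xy"],1),round(r[0]["confidence"],2),onz(c,r[0]["xy"],{"jar":.02,"handle":.302,"pad":.237,"cup_floor":.02}[l]))
print(read_state()["time"],read_state()["eef_pos"])
E
```

```text
scene 255 190
###ooooooooo##...............................
##ooooooooooo................................
#oooooooooooo#...............................
###oooooooo##................................
#####oooooo#..............RRRo...............
####ooooooo#............oRRRRRRRo............
##o#ooooooo............RRRRRRRRRRRRo.........
o###ooooooo..........RRRRRRRRRRRRRRR.........
##ooooooooo........oRRRRRRRRRRRRRRo..........
#oooooooooo......oRRRRRRRRRRRRRRo............
ooooooooooo.....RRRoooRRRRRRRRR..............
#oooooooooo...oRRRoooooooRRRRo...ooo.........
####oooooo..oRRRRo###ooooooo....RRRRRo.......
####oooooooRRRRRRRRRRo##oooooo.RRRRRRRRRo....
####oooooooRRRRRRRRRRRRR##ooooooo...oooRo....
####oooooooRRRRRRRRRRRRRRRR####ooooooooo.....
####ooooo.RRRRRRRRRRRRRRRRRRRoooooooooo......
####ooooooooRRRRRRRRRRRRRRRooooooooooo.......
##oooooooooooooRRRRRRRRRRoooooooo###.........
oooooooooooooooooRRRRRooooooooo###...........
oooooooooooooooooooooooooooo#########........
oooooooooooooooooooooooooooooooo##...........
ooooooooooooooooooooooo##o#ooooooo...........
scene [0.4, 0.33, 0.3, 0.27, 0.24, 0.2, 0.16, 0.12, 0.07, 0.07, 0.04, 0.02, 0.03, 0.02, 0.04]
scene [0.13, 0.15, 0.16, 0.18, 0.23, 0.26, 0.31, 0.38, 0.44, 0.5, 0.58, 0.68, 0.69, 0.64, 0.54]
side [0.66, 0.51, 0.37, 0.27, 0.22, 0.15, 0.12, 0.11, 0.07, 0.04, 0.04, 0.04, 0.03, 0.03, 0.02]
side [0.6, 0.53, 0.43, 0.4, 0.34, 0.31, 0.26, 0.25, 0.26, 0.3, 0.35, 0.37, 0.41, 0.41, 0.44]
side jar [260.6 240.9] 0.8 [ 0.5144 -0.0569  0.02  ]
scene jar [237.5 237.4] 0.64 [ 0.522  -0.0495  0.02  ]
side handle [312.4 176.6] 0.94 [ 0.6483 -0.1232  0.302 ]
scene handle [240.8 202.6] 0.78 [ 0.6365 -0.129   0.302 ]
side pad [291.5 186.4] 0.88 [ 0.6202 -0.0735  0.237 ]
scene pad [253.2 208.7] 0.81 [ 0.6252 -0.0771  0.237 ]
side cup_floor [267.4 242.1] 0.69 [ 0.5288 -0.0756  0.02  ]
scene cup_floor [235.7 238.5] 0.65 [ 0.5211 -0.0566  0.02  ]
27.1 [0.5405 0.1018 0.2084]
```

Request:
step_arm(
  deltas=[
    [-1, -0.5, -0.24, 0.5, 0, 0, 0],
    [-1, 0, 0, 0.7, 0, 0, 0],
    [-1, 0, 0, 0.7, 0, 0, 0],
    [-1, 0, 0, 0.6, 0, 0, 0],
    [-1, 0, 0, 0.4, 0, 0, 0],
    [-1, 0, 0, 0.2, 0, 0, 0],
    [-1, 0, 0, 0.06, 0, 0, 0],
    [-1, 0, 0, 0, 0, 0, 0],
  ],
)

```text
time: 28.1
eef_pos: [0.5529, 0.127, 0.051]
ee_rot: [[-0.0, -1.0, 0.001], [-1.0, 0.0, 0.0], [-0.0, -0.001, -1.0]]
ft_force: [-0.1, -0.3, 0.1]
grip_width: -0.001
grasp_force: 0.0
```

Request:
step_arm(
  deltas=[
    [-1, 0, 0, 0.06, 0, 0, 0],
    [-1, 0, 0, 0.06, 0, 0, 0],
    [-1, 0, 0, 0, 0, 0, 0],
  ],
)

```text
time: 28.48
eef_pos: [0.5526, 0.1268, 0.0446]
ee_rot: [[-0.0, -1.0, 0.0], [-1.0, 0.0, 0.0], [-0.0, -0.0, -1.0]]
ft_force: [-0.1, 0.2, -0.1]
grip_width: -0.003
grasp_force: 0.1
```

Request:
step_arm(
  deltas=[
    [-1, 0, 0, 0.05, 0, 0, 0],
    [-1, 0, 0, 0.05, 0, 0, 0],
  ],
)

```text
time: 28.72
eef_pos: [0.5526, 0.1269, 0.0395]
ee_rot: [[-0.0, -1.0, 0.0], [-1.0, 0.0, 0.0], [-0.0, -0.0, -1.0]]
ft_force: [-0.5, 0.1, 1.2]
grip_width: -0.002
grasp_force: 0.5
```

```bash
python3 asc.py|tail -24
```

```text
scene 255 190
###ooooooooo#####################...oo##oooo#
##ooooooooooo####################..#####ooo..
#oooooooooooo###########################.....
###oooooooo############ooo###########........
#####oooooo############oooo######............
####ooooooo############ooooo###o.............
##o#ooooooo############oooo####RRRo..........
o###ooooooo############RRoooRRRRRRRRR........
##ooooooooo##########RRRRRRRRRRRRRRR.........
#oooooooooo########RRRRRRRRRRRRRRo...........
ooooooooooo######RoooooRRRRRRRRRo............
#oooooooooo####RRRooooooooRRRRo..............
####ooooooo##RRRRo###oooooooo....oRRRo.......
####ooooooooRRRRRRRRo##oooooooooRRRRRRRRo....
####oooooooRRRRRRRRRRRRRo#ooooooo...ooRRR....
####oooooooRRRRRRRRRRRRRRRR####ooooooooo.....
####oooooooRRRRRRRRRRRRRRRRRRoooooooooo......
####oooooooooRRRRRRRRRRRRRRooooooooooo.......
##oooooooooooooRRRRRRRRRRoooooooo###.........
oooooooooooooooooRRRRRooooooooo####..........
oooooooooooooooooooooooooooo#########........
ooooooooooooooooooooooooooooooooo##..........
ooooooooooooooooooooooo##ooooooooo...........
```

Request:
step_arm(
  deltas=[
    [-1, 0, 0, 0.06, 0, 0, 0],
    [-1, 0, 0, 0.04, 0, 0, 0],
  ],
)

```text
time: 29.08
eef_pos: [0.5525, 0.1268, 0.0343]
ee_rot: [[-0.0, -1.0, -0.0], [-1.0, 0.0, -0.0], [0.0, 0.0, -1.0]]
ft_force: [-0.4, 0.8, 1.0]
grip_width: 0.001
grasp_force: 0.5
```

Request:
step_arm(
  deltas=[
    [-1, 0, 0, 0.05, 0, 0, 0],
    [-1, 0, 0, 0.04, 0, 0, 0],
  ],
)

```text
time: 29.32
eef_pos: [0.5525, 0.1268, 0.0298]
ee_rot: [[-0.0, -1.0, -0.0], [-1.0, 0.0, -0.0], [0.0, 0.0, -1.0]]
ft_force: [-0.8, 0.2, 1.6]
grip_width: -0.0
grasp_force: 0.5
```

```bash
python3 asc.py|tail -24|head -18;python3 th.py|grep scene
```

```text
scene 255 190
###ooooooooo######################...#ooo....
##ooooooooooo####################...oo#ooooo#
#oooooooooooo####################..oo##oooo..
###oooooooo#############################.....
#####oooooo############oo############........
####ooooooo############oooo######............
##o#ooooooo############oooo####Ro............
o###ooooooo############oooo####RRRRo.........
##ooooooooo############RRoooRRRRRRRRRo.......
#oooooooooo##########RRRRRRRRRRRRRRR.........
ooooooooooo#######oooooRRRRRRRRRRo...........
#oooooooooo#####RRooooooooRRRRRo.............
####ooooooo###RRRo###ooooooooo....oo.........
####ooooooo#RRRRRRRRo###ooooooo.oRRRRRo......
####oooooooRRRRRRRRRRRRR##ooooooooo.ooRRR....
####oooooooRRRRRRRRRRRRRRRR####oooooooooR....
####oooooooRRRRRRRRRRRRRRRRRRoooooooooo......
scene [0.4, 0.33, 0.3, 0.27, 0.24, 0.2, 0.16, 0.12, 0.07, 0.07, 0.04, 0.02, 0.03, 0.02, 0.04]
scene [0.1, 0.1, 0.1, 0.08, 0.09, 0.08, 0.08, 0.1, 0.12, 0.15, 0.23, 0.3, 0.35, 0.43, 0.47]
```

Request:
step_arm(
  deltas=[
    [-1, 0.1, 0, -0.2, 0, 0, 0],
    [-1, 0.2, 0, -0.2, 0, 0, 0],
    [-1, 0.2, 0.1, -0.4, 0, 0, 0],
    [-1, 0, 0.1, -0.9, 0, 0, 0],
    [-1, 0, 0, -0.9, 0, 0, 0],
    [-1, 0, 0, -0.9, 0, 0, 0],
    [-1, 0, 0, -0.9, 0, 0, 0],
    [-1, 0, 0, -0.9, 0, 0, 0],
    [-1, 0, 0, -0.9, 0, 0, 0],
    [0, 0, 0, -0.4, 0, 0, 0],
    [0.3, 0.8, 0, 0, 0, 0, 0],
    [0.3, 0.85, 0, 0, 0, 0, 0],
    [0.3, 0.85, 0, 0, 0, 0, 0],
    [0.3, 0.85, 0, 0, 0, 0, 0],
    [0.3, 0.85, 0, 0, 0, 0, 0],
    [0.3, 0.85, 0, 0, 0, 0, 0],
    [0.3, 0, 0, 0, 0, 0, 0],
    [0.3, 0, 0, 0, 0, 0, 0],
  ],
  squeeze=40,
)

```text
time: 31.78
eef_pos: [0.5418, -0.1512, 0.3606]
ee_rot: [[-0.002, -1.0, 0.001], [-1.0, 0.002, 0.0], [-0.0, -0.001, -1.0]]
ft_force: [0.0, -0.1, 0.3]
grip_width: 0.653
grasp_force: 0.0
```

```bash
python3 asc.py|tail -24|head -18;python3 th.py|grep scene; python3 - <<'E'
from h import *
C=cal("wrist");im=viewer.camera("wrist")
for l,z in(("handle",.302),("jar",.02)):
    for c in("wrist","side","scene"):
        if c!="wrist": pass
        r=models.place_of(c,l)
        if r: print(c,l,np.round(r[0]["xy"],1),round(r[0]["confidence"],2),onz(c,r[0]["xy"],z))
        if l=="handle":
            t=models.trace(c,l)
            if t:
                m=t[0]["pixels"]; print(c,"trace",t[0]["extent"],t[0]["confidence"])
                y,x=np.nonzero(m); print(onz(c,(x.mean(),y.mean()),.302))
print(read_state()["time"],read_state()["eef_pos"])
E
```

```text
scene 255 190
...ooooooooo.................................
...oooooooooo................................
#ooooooooooo.................................
###oooooooo..................................
#####oooooo..................................
####ooooooo.................oo...............
##o#ooooooo...............RRRRRRo............
o###ooooooo.............RRRRRRRRRRRo.........
##ooooooooo...........RRRRRRRRRRRRRRRo.......
#oooooooooo.........RRRRRRRRRRRRRRRR.........
ooooooooooo.......ooooRRRRRRRRRRRR...........
#oooooooooo....oRRooooo.oRRRRRRo.............
#...ooooooo..oRRRR###ooooo.oRo....ooo........
.....ooooo.oRRRRRRRRRo##ooooooo.oRRRRRo......
...oooooooRRRRRRRRRRRRRR##ooooooo...ooRRR....
..ooooooo.RRRRRRRRRRRRRRRRR####oooooooooR....
...#ooooo.RRRRRRRRRRRRRRRRRRRoooooooooo......
scene [0.4, 0.33, 0.3, 0.27, 0.24, 0.2, 0.16, 0.12, 0.07, 0.07, 0.04, 0.02, 0.03, 0.02, 0.04]
scene [0.1, 0.1, 0.1, 0.1, 0.11, 0.13, 0.17, 0.22, 0.26, 0.31, 0.38, 0.47, 0.52, 0.62, 0.65]
wrist handle [112.4 218. ] 0.61 [ 0.6505 -0.1305  0.302 ]
wrist trace [92.2, 161.6, 125.5, 137.3] 0.85
[ 0.635  -0.1208  0.302 ]
side handle [313.4 178.1] 0.55 [ 0.6461 -0.1291  0.302 ]
side trace [259.8, 166.5, 70.6, 46.3] 0.7
[ 0.5838 -0.1236  0.302 ]
scene handle [241.  206.3] 0.72 [ 0.6459 -0.1375  0.302 ]
scene trace [226.7, 190.8, 67.3, 62.3] 0.87
[ 0.6992 -0.1297  0.302 ]
wrist jar [258.5 183.8] 0.87 [ 0.5294 -0.0685  0.02  ]
side jar [264.8 242.7] 0.78 [ 0.5205 -0.0716  0.02  ]
scene jar [237.2 239.2] 0.54 [ 0.5267 -0.0554  0.02  ]
32.475 [ 0.5424 -0.1506  0.36  ]
```

Request:
step_arm(
  deltas=[
    [0.3, 0, -0.7, 0, 0, 0, 0],
    [0.3, 0, -0.7, 0, 0, 0, 0],
    [0.3, -0.02, -0.7, 0, 0, 0, 0],
    [0.3, 0, 0, 0, 0, 0, 0],
    [0.3, 0, 0, 0.5, 0, 0, 0],
    [0.3, 0, 0, 0.6, 0, 0, 0],
    [0.3, 0, 0, 0.62, 0, 0, 0],
    [0.3, 0, 0, 0, 0, 0, 0],
  ],
)

```text
time: 33.48
eef_pos: [0.6456, -0.1497, 0.272]
ee_rot: [[-0.001, -1.0, -0.004], [-1.0, 0.001, 0.0], [-0.0, 0.004, -1.0]]
ft_force: [0.4, 0.1, 0.2]
grip_width: 0.647
grasp_force: 0.0
```

Request:
step_arm(
  deltas=[
    [-0.3, 0, 0, 0, 0, 0, 0],
    [-0.8, 0, 0, 0, 0, 0, 0],
    [-0.8, 0, 0, 0, 0, 0, 0],
    [-0.8, 0, 0, 0, 0, 0, 0],
    [-0.8, 0, 0, 0, 0, 0, 0],
  ],
  squeeze=40,
)

```text
time: 34.1
eef_pos: [0.6471, -0.15, 0.2764]
ee_rot: [[-0.001, -1.0, 0.001], [-1.0, 0.001, -0.001], [0.001, -0.001, -1.0]]
ft_force: [-4.4, 1.8, 6.0]
grip_width: 0.219
grasp_force: 38.7
```

```bash
cat > arc.py <<'E'
from h import *
import sys
# handle arc: tcp offset (from handle centre) kept from the current pose; a = lever angle
a0,a1,n=map(float,sys.argv[1:4]);off=list(map(float,sys.argv[4:6]))
s=read_state();p=np.array(s["eef_pos"]);R=np.array(s["ee_rot"]);print(s["time"],p,s["ft_force"])
def H(a,y=-.078):
    x=.09-.185*np.sin(a);return np.array([.5611+.9991*x+.042*y,-.0678-.042*x+.9991*y,.117+.185*np.cos(a)])
q=p.copy();rows=[]
base=H(a0)
for a in np.linspace(a0,a1,int(n)+1)[1:]:
    t=p+H(a)-base; d=np.round(R.T@(t-q)/.05,2);rows.append([-0.8]+list(map(float,d))+[0,0,0]);q=q+R@(d*.05)
print(rows,"end",q,"H0-p",base-p)
E
python3 arc.py 0 0.7 8 0 0
```

```text
34.1 [ 0.6471 -0.15    0.2764] [-4.3993  1.8332  5.9693]
[[-0.8, -0.01, 0.32, 0.01, 0, 0, 0], [-0.8, -0.02, 0.32, 0.05, 0, 0, 0], [-0.8, -0.01, 0.32, 0.07, 0, 0, 0], [-0.8, -0.01, 0.31, 0.09, 0, 0, 0], [-0.8, -0.02, 0.3, 0.13, 0, 0, 0], [-0.8, -0.01, 0.28, 0.15, 0, 0, 0], [-0.8, -0.01, 0.28, 0.17, 0, 0, 0], [-0.8, -0.01, 0.25, 0.2, 0, 0, 0]] end [ 0.5281 -0.145   0.2327] H0-p [0.0007 0.0005 0.0256]
```

Handgrip held (18.6 mm opening, 39 N). Pulling the first part of the arc.

Request:
step_arm(
  deltas=[
    [-0.8, -0.01, 0.32, 0.01, 0, 0, 0],
    [-0.8, -0.02, 0.32, 0.05, 0, 0, 0],
    [-0.8, -0.01, 0.32, 0.07, 0, 0, 0],
    [-0.8, -0.01, 0.31, 0.09, 0, 0, 0],
    [-0.8, -0.02, 0.3, 0.13, 0, 0, 0],
    [-0.8, -0.01, 0.28, 0.15, 0, 0, 0],
    [-0.8, -0.01, 0.28, 0.17, 0, 0, 0],
    [-0.8, -0.01, 0.25, 0.2, 0, 0, 0],
    [-0.8, 0, 0, 0, 0, 0, 0],
  ],
)

```text
time: 35.22
eef_pos: [0.524, -0.1457, 0.2358]
ee_rot: [[0.0, -1.0, -0.002], [-1.0, -0.0, -0.002], [0.002, 0.002, -1.0]]
ft_force: [-26.1, 7.6, 37.8]
grip_width: 0.103
grasp_force: 28.1
```

```bash
python3 - <<'E'
from h import *
s=read_state();print(s["eef_pos"],s["ft_force"],s["grip_width"],s["grasp_force"])
for a in(.6,.65,.7,.75):
    x=.09-.185*np.sin(a);print(a,[.5611+.9991*x-.042*.078,.117+.185*np.cos(a)])
E
python3 arc.py .7 1.3 8 0 0
```

```text
[ 0.524  -0.1457  0.2358] [-26.1142   7.5819  37.8194] 0.10268285824427338 28.076079189777374
0.6 [np.float64(0.5433781553937388), np.float64(0.2696870887582905)]
0.65 [np.float64(0.5358842784753878), np.float64(0.26427550273157535)]
0.7 [np.float64(0.5286699901059523), np.float64(0.2584958046476304)]
0.75 [np.float64(0.5217533222492272), np.float64(0.25236244074165687)]
35.225 [ 0.524  -0.1457  0.2358] [-26.1142   7.5819  37.8194]
[[-0.8, -0.01, 0.2, 0.19, 0, 0, 0], [-0.8, -0.01, 0.19, 0.2, 0, 0, 0], [-0.8, -0.01, 0.18, 0.21, 0, 0, 0], [-0.8, -0.0, 0.16, 0.23, 0, 0, 0], [-0.8, -0.01, 0.14, 0.24, 0, 0, 0], [-0.8, -0.0, 0.12, 0.25, 0, 0, 0], [-0.8, -0.01, 0.1, 0.26, 0, 0, 0], [-0.8, -0.0, 0.09, 0.26, 0, 0, 0]] end [ 0.4648 -0.1433  0.144 ] H0-p [0.0047 0.0012 0.0226]
```

Request:
step_arm(
  deltas=[
    [-0.8, 0, 0.04, -0.08, 0, 0, 0],
    [-0.8, 0, 0, 0, 0, 0, 0],
  ],
)

```text
time: 35.48
eef_pos: [0.5264, -0.1459, 0.2388]
ee_rot: [[0.0, -1.0, 0.004], [-1.0, -0.0, -0.002], [0.002, -0.004, -1.0]]
ft_force: [-9.1, -0.7, 16.1]
grip_width: 0.103
grasp_force: 9.3
```

```bash
python3 - <<'E'
from h import *
s=read_state();print(s["time"],s["eef_pos"],s["ft_force"],s["grip_width"],s["grasp_force"])
for l in("handle","pad","jar"):
    obs=[]
    for c in("side","scene","wrist"):
        viewer.camera(c) if l=="handle" else 0
        r=models.place_of(c,l)
        if r:
            print(l,c,np.round(r[0]["xy"],1),round(r[0]["confidence"],2));
            if r[0]["confidence"]>.4: obs.append(ray(c,r[0]["xy"]))
    if len(obs)>1: print(l,tri(obs))
for a in(0.,.3,.5,.7,.9):
    x=.09-.185*np.sin(a);h=[.5611+.9991*x-.042*.06,-.0678-.042*x-.06,.117+.185*np.cos(a)];print(a,np.array(h),[np.round(proj(c,h)) for c in("side","scene","wrist")])
E
```

```text
35.475 [ 0.5264 -0.1459  0.2388] [-9.1439 -0.7138 16.1231] 0.10290733932897936 9.307008041068912
handle side [284.6 209. ] 0.67
handle scene [210.2 194.6] 0.59
handle wrist [250.  275.5] 0.87
handle (array([ 0.5272, -0.1351,  0.2655]), [np.float64(0.0021932286356644297), np.float64(0.00077274996259341), np.float64(0.0029058967444225373)])
pad side [276.7 207.4] 0.64
pad scene [308.2 168.2] 0.69
pad (array([0.6183, 0.0296, 0.2105]), [np.float64(0.11203682398134918), np.float64(0.11203682398134929)])
jar side [262.3 240.4] 0.6
jar wrist [244.4 212.5] 0.54
jar (array([ 0.5355, -0.0463, -0.0144]), [np.float64(0.0029201941017168082), np.float64(0.0029201941017169743)])
0.0 [ 0.6485 -0.1316  0.302 ] [array([315., 178.]), array([244., 206.]), array([-44., 326.])]
0.3 [ 0.5939 -0.1293  0.2937] [array([300., 189.]), array([229., 197.]), array([ 98., 317.])]
0.5 [ 0.5599 -0.1279  0.2794] [array([291., 198.]), array([220., 195.]), array([182., 299.])]
0.7 [ 0.5294 -0.1266  0.2585] [array([283., 208.]), array([214., 195.]), array([246., 276.])]
0.9 [ 0.5037 -0.1255  0.232 ] [array([275., 218.]), array([209., 198.]), array([288., 253.])]
```

Request:
step_arm(
  deltas=[
    [-0.8, 0, 0.17, 0.08, 0, 0, 0],
    [-0.8, 0, 0.13, 0.12, 0, 0, 0],
    [-0.8, 0, 0.13, 0.13, 0, 0, 0],
    [-0.8, 0, 0.12, 0.13, 0, 0, 0],
    [-0.8, 0, 0, 0, 0, 0, 0],
  ],
)

```text
time: 36.7
eef_pos: [0.4996, -0.1447, 0.2137]
ee_rot: [[0.0, -1.0, 0.004], [-1.0, -0.0, -0.0], [0.0, -0.004, -1.0]]
ft_force: [-1.3, 1.9, 7.2]
grip_width: 0.099
grasp_force: 3.2
```

Request:
step_arm(
  deltas=[
    [-0.8, 0, 0.12, 0.14, 0, 0, 0],
    [-0.8, 0, 0.11, 0.15, 0, 0, 0],
    [-0.8, 0, 0.1, 0.16, 0, 0, 0],
    [-0.8, 0, 0.09, 0.16, 0, 0, 0],
    [-0.8, 0, 0.08, 0.17, 0, 0, 0],
    [-0.8, 0, 0.07, 0.17, 0, 0, 0],
    [-0.8, 0, 0, 0, 0, 0, 0],
  ],
)

```text
time: 37.58
eef_pos: [0.471, -0.1447, 0.1655]
ee_rot: [[-0.0, -1.0, 0.002], [-1.0, 0.0, -0.0], [0.0, -0.002, -1.0]]
ft_force: [-2.5, 2.1, 5.9]
grip_width: 0.1
grasp_force: 3.1
```

Request:
step_arm(
  deltas=[
    [-0.8, 0, 0.06, 0.17, 0, 0, 0],
    [-0.8, 0, 0.05, 0.18, 0, 0, 0],
    [-0.8, 0, 0.05, 0.18, 0, 0, 0],
    [-0.8, 0, 0.04, 0.18, 0, 0, 0],
    [-0.8, 0, 0.03, 0.18, 0, 0, 0],
    [-0.8, 0, 0.02, 0.18, 0, 0, 0],
    [-0.8, 0, 0, 0, 0, 0, 0],
  ],
)

```text
time: 38.45
eef_pos: [0.4583, -0.1447, 0.1115]
ee_rot: [[-0.0, -1.0, 0.001], [-1.0, 0.0, -0.0], [0.0, -0.001, -1.0]]
ft_force: [-4.2, 0.6, 6.2]
grip_width: 0.101
grasp_force: 3.2
```

Request:
step_arm(
  deltas=[
    [-0.8, 0, 0.02, 0.1, 0, 0, 0],
    [-0.8, 0, 0, 0.1, 0, 0, 0],
    [-0.8, 0, 0, 0.06, 0, 0, 0],
    [-0.8, 0, 0, 0, 0, 0, 0],
  ],
)

```text
time: 38.95
eef_pos: [0.4577, -0.1449, 0.1002]
ee_rot: [[0.0, -1.0, 0.002], [-1.0, -0.0, -0.001], [0.001, -0.002, -1.0]]
ft_force: [-7.9, 3.4, 20.0]
grip_width: 0.101
grasp_force: 10.4
```

Request:
step_arm(
  deltas=[
    [-0.8, 0, 0, 0.01, 0, 0, 0],
    [-0.8, 0, 0, 0, 0, 0, 0],
  ],
)

```text
time: 39.2
eef_pos: [0.4578, -0.1449, 0.1001]
ee_rot: [[0.001, -1.0, 0.002], [-1.0, -0.001, -0.001], [0.001, -0.002, -1.0]]
ft_force: [-9.7, 5.2, 24.7]
grip_width: 0.101
grasp_force: 12.1
```

```bash
python3 - <<'E'
from h import *
s=read_state();print(s["time"],s["eef_pos"],s["ft_force"],s["grip_width"],s["grasp_force"])
ob={}
for c in("side","scene","wrist"):
    viewer.camera(c)
    for l in("handle","jar","drink","cheese","phone"):
        r=models.place_of(c,l)
        if r and r[0]["confidence"]>.4: ob.setdefault(l,[]).append(ray(c,r[0]["xy"]));print(c,l,np.round(r[0]["xy"],1))
for l,o in ob.items():
    if len(o)>1: print(l,tri(o))
x=.09-.185;h=[.5611+.9991*x-.042*.06,-.0678-.042*x-.06,.117]
print("handle at stop",h,[np.round(proj(c,h)) for c in("side","scene","wrist")])
E
python3 th.py|grep scene|tail -1
```

```text
39.2 [ 0.4578 -0.1449  0.1001] [-9.6947  5.1554 24.7329] 0.10071635221244762 12.121438980102539
side handle [263.5 248.1]
side drink [299.9 330. ]
side cheese [170.8 178.6]
side phone [228.5 156.9]
scene handle [202.1 218.7]
scene jar [236.9 237.6]
scene drink [306.3 169.9]
scene cheese [306.4 168.8]
scene phone [352.3 199.7]
wrist handle [242.  279.8]
wrist jar [170.5 264.5]
handle (array([ 0.4608, -0.1283,  0.1231]), [np.float64(0.0029138257382544577), np.float64(0.0007438470631383171), np.float64(0.0035441024740924328)])
drink (array([ 0.5294, -0.1732,  0.2437]), [np.float64(0.2865861104874207), np.float64(0.2865861104874208)])
cheese (array([ 0.4479,  0.4081, -0.0035]), [np.float64(0.0006826656031838391), np.float64(0.0006826656031837377)])
phone (array([0.6929, 0.3496, 0.0133]), [np.float64(0.006632530517142839), np.float64(0.006632530517142927)])
jar (array([ 0.5292, -0.0649,  0.0271]), [np.float64(0.008295202096707024), np.float64(0.00829520209670698)])
handle at stop [0.4636655, -0.12381, 0.117] [array([263., 247.]), array([204., 220.]), array([241., 275.])]
scene [0.1, 0.11, 0.13, 0.15, 0.19, 0.22, 0.27, 0.34, 0.4, 0.47, 0.56, 0.67, 0.73, 0.86, 0.91]
```

The lever is on its stop: the last 0.5 mm of push only raised the force. The handgrip is at its stop position, the catch reads about 1.4 rad and the jar is in the cup.

```bash
python3 -c "
from bench import ticket; print(ticket.sign_off())"
```

```text
the job is handed in; nothing more can be done
None
```

I handed the job in at 39 s of robot time; the hand-in gave no verdict. The jar was in the cup and let go, the catch was flipped out to about 1.4 rad on a second try, and the lever was held at its stop with about 25 N of upward force. The cheese shaker and phone measured unmoved, the drink unmoved in one camera only, and I did not measure the cap's travel directly.

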